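# Load and scan the sample turntable

### The arm

A 6-joint arm with a two-finger parallel gripper is mounted at the origin on the work surface. World frame = base frame: x ahead of the robot, y to its left, z up, the work surface at z = 0. Lengths are in m, angles in rad, forces in N, time in s.
With the tool pointing down it reaches from about 0.375 to 0.9 m from the base axis. Payload 3.1 kg.
Tool frame: the origin (TCP) lies at the very end of the fingers, on their centre line; the grasp point (between the pads) lies 19 mm behind it; z points along the fingers, y is the line along which they close (so a half turn about z gives the same grasp; the last joint's range is limited). The gripper opens to 85 mm and grips with 20 to 120 N. Pads are 22 mm wide; open, the fingers measure 114 mm over their backs; the gripper's body (76 mm by 85 mm) begins 54 mm behind the grasp point. The pads swing forward as they close: fully open they stand 13 mm farther back than shut.
Start: joints at [-1.377, 0.527, 1.433, -0, 1.181, -0.178], TCP at [0.227, -0.582, 0.231] pointing down, gripper open.
Joint ranges: [-3.08, 3.08], [-0.75, 2.2], [0.22, 2.44], [-1.43, 4.57], [0, 2.65], [-2.85, 2.85]. Speed limits (rad/s): [2.79, 2.79, 3.14, 3.14, 3.14, 3.14].

### API

Orientations are given as a unit quaternion [x, y, z, w].
In Python, from station import telemetry, snapshot, ticket gives the robot as it stands.
- The arm moves only by the tool move_arm, never from a script. Its argument "commands" is text: rows parted by semicolons, each of 7 numbers parted by spaces: the shift along the tool's x, y, z in mm, then the turn, a rotation vector about the tool's x, y, z in degrees, then the opening, from -1 (shut) to 1 (fully open). A call has exactly 5 rows; each row is the pose to reach, as a shift and turn from the pose commanded when the call began, along the tool's axes at that moment; what a row does not reach only later rows make up. A row lasts 1/8 s, in which the tool goes at most 62.5 mm and 10.7 degrees, less where a joint would pass 70% of its speed; a pose out of reach is approached as far as the arm can. A call with a gripper value outside its range is refused whole. The fingers move at their own pace and stop on an object; "grip_force" is the grip in N (left out, the last holds). Time passes only in rows, so rows that repeat a pose let the fingers close, or fill a call up. It gives the time, the measured TCP pose, the force, the opening and the grip force at its end, in the units of the state.
- telemetry.sense(): the state, without advancing time (a new reading comes with each control period).
- snapshot(name): name is "scene" or "top" or "wrist"; returns a dict with "image" (480x640x3 uint8, red, green, blue), "fx", "fy", "cx", "cy" (pixels), "pose" (4x4, takes a point from camera to world coordinates). Camera axes: x right, y down, z forward; pixel columns grow to the right and rows downward; lengths in m; the calibration is good to about 2 mm. The wrist camera is an equidistant fisheye: a pixel r from the principal point sees the ray r / f radians off the axis. A picture is of the moment at which its call begins. There is no depth.
- ticket.sign_off(): hands the job in; it is judged then, once.
The state is a dict: "t": time; "q": joint angles; "qd": joint speeds; "tau": joint torques, N m; "tcp_pos": TCP position; "tool_rot": TCP orientation; "force": force on the tool from outside, world axes, zero at the start; "ft_torque": the same for the moment, N m; "finger_gap": opening from 0.0 (shut) to 1.0 (fully open); "gripper_force": force on a finger pad.
Only numpy, scipy, OpenCV 4.12 (cv2) and the standard library are available. Lean on these libraries where they do the work, as an engineer would, in place of code of your own. Each camera call takes 0.05 s, during which the arm holds its last target. There are 200 camera calls.

### The job

Move every red-lidded sample dish from the enamel tray onto the turntable, standing upright and centred on a blue-ringed spot of its own, and set up the reader beside it: swing the red clamp lever fully open, slide the reader carriage until its red pointer stands at the blue mark, and swing the lever fully back so that the carriage is clamped there. Only when the dishes are loaded and the carriage is clamped, take the crank handle and turn the turntable slowly through at least one full turn, either way, so that every dish passes the reader. Put back any dish that gets knocked off its spot, and leave the bottle, the jar and the blue cap where they are.

Things in the scene. Friction and masses are not known exactly. Their poses are not given: they have to be found in the camera images.
- dish1: closed round sample dish, clear base with red lid, 58 mm diameter, 24 mm high, 70 g or so; origin at the centre of its underside, z up. Starts upright on the floor of the enamel tray. May be absent.
- dish2: closed round sample dish, clear base with red lid, 58 mm diameter, 24 mm high, 70 g or so; origin at the centre of its underside, z up. Starts upright on the floor of the enamel tray. May be absent.
- dish3: closed round sample dish, clear base with red lid, 58 mm diameter, 24 mm high, 70 g or so; origin at the centre of its underside, z up. Starts upright on the floor of the enamel tray. May be absent.
- dish4: closed round sample dish, clear base with red lid, 58 mm diameter, 24 mm high, 70 g or so; origin at the centre of its underside, z up. Starts upright on the floor of the enamel tray. May be absent.
- spot1 (a point): centre of one of four white spots with a blue ring (68 mm over the ring) on top of the turntable, 72 mm from its axis and 72 degrees apart; moves with the turntable. A dish stands on it with the dish's origin at this point.
- spot2 (a point): centre of one of four white spots with a blue ring (68 mm over the ring) on top of the turntable, 72 mm from its axis and 72 degrees apart; moves with the turntable. A dish stands on it with the dish's origin at this point.
- spot3 (a point): centre of one of four white spots with a blue ring (68 mm over the ring) on top of the turntable, 72 mm from its axis and 72 degrees apart; moves with the turntable. A dish stands on it with the dish's origin at this point.
- spot4 (a point): centre of one of four white spots with a blue ring (68 mm over the ring) on top of the turntable, 72 mm from its axis and 72 degrees apart; moves with the turntable. A dish stands on it with the dish's origin at this point.
- turn_axis (a point): point on the vertical turning axis of the turntable, at the height of its top (34 mm above the bench). Grey disc, 280 mm diameter, no rim.
- crank_grip (a point): point on the axis of the upright black crank handle of the turntable, a freely spinning sleeve of 18 mm diameter from 18 to 96 mm above the turntable's top; this point is 70 mm above the top, 26 mm below the handle's tip, and 72 mm from the turning axis (it takes the fifth place in the ring of spots).
- turntable (a joint): turntable angle in rad, 0 at the start, positive counter-clockwise seen from above; turns without limit either way. Moderate friction (1 to 2 N at the handle): it stays where it is left.
- carriage (a joint): position in m of the grey reader carriage along its steel rail, 0 to 0.18, growing away from the robot (along the x axis of mark_line). Starts at the near end. With the clamp open it needs about 7 N to slide and stays where it is left; clamped, it holds (a steady push of 20 N makes it creep about 0.5 mm each second).
- carriage_post (a point): point on the axis of the upright black push post on the carriage (16 mm diameter, 61 mm tall); 20 mm below the post's top, 106 mm above the bench. The white reader head (46 x 30 x 55 mm, top 119 mm above the bench) stands 67 mm farther along the rail on the same carriage.
- clamp_lever (a joint): angle in rad of the red clamp lever on the carriage: 0 = clamped (square to the rail, pointing away from the turntable), 1.3 = fully open (along the rail, away from the robot); opens counter-clockwise seen from above about lever_pivot. Bites below about 0.5; stays where it is left; 3 N at the knob while open, up to 6 N to clamp. At 0 push no further: that drags the carriage.
- lever_knob (a point): point on the axis of the upright red knob at the end of the clamp lever (18 mm diameter, 54 mm tall, its top 129 mm above the bench); this point is 18 mm below its top.
- lever_pivot (a point): point on the vertical pivot axis of the clamp lever, at the height of lever_knob and 78 mm from it.
- pointer (a point): tip of the red pointer on the carriage's side, over the scale beside the rail.
- mark_line (a point): middle of the blue mark line on the scale beside the rail; x axis along the rail, away from the robot. The carriage is at the mark when the pointer stands at this line, that is at 0 along this x axis.
- blue_cap: blue cap, 34 mm diameter, 9 mm high, lying in the tray among the dishes; bystander.
- amber_bottle: amber bottle, 52 mm diameter, 100 mm high, beyond the rail; bystander.
- white_jar: white jar, 70 mm diameter, 90 mm high, beyond the rail; bystander.
- tray: white enamel tray with blue rim, 270 x 270 mm, floor 4 mm thick (dishes stand 4 mm above the bench), rim 11 mm high; fixed. Origin at the centre of its underside.
Mind the look-alikes: they are no part of the job. What is shaped like the dish3 but grey, purple or turquoise is not meant.

How it is judged:
On the way, in this order (a step that is already met when the one before it is completed fails the run):
1. the clamp lever is swung open (beyond 0.9 rad) (value of joint clamp_lever above 0.9 rad), for 0.2 s.
2. the carriage's pointer is within 6 mm of the mark (x of pointer in the frame of mark_line between -0.006 and 0.006 m), for 0.2 s.
3. the carriage is clamped at the mark (lever below 0.15 rad, pointer within 6 mm) and every dish stands on a spot (within 15 mm), the turntable not yet turned (within 0.5 rad of its start) (all of step 2 and value of joint clamp_lever below 0.15 rad and (distance between dish1 and spot1 below 0.015 m or distance between dish1 and spot2 below 0.015 m or distance between dish1 and spot3 below 0.015 m or distance between dish1 and spot4 below 0.015 m) and angle between each of dish1, dish2, dish3, dish4's own z axis and vertical below 0.1 rad and (distance between dish2 and spot1 below 0.015 m or distance between dish2 and spot2 below 0.015 m or distance between dish2 and spot3 below 0.015 m or distance between dish2 and spot4 below 0.015 m) and (distance between dish3 and spot1 below 0.015 m or distance between dish3 and spot2 below 0.015 m or distance between dish3 and spot3 below 0.015 m or distance between dish3 and spot4 below 0.015 m) and (distance between dish4 and spot1 below 0.015 m or distance between dish4 and spot2 below 0.015 m or distance between dish4 and spot3 below 0.015 m or distance between dish4 and spot4 below 0.015 m) and value of joint turntable between -0.5 and 0.5 rad), for 0.2 s.
4. the turntable has been turned by at least a full turn (6.1 rad) either way with the carriage still clamped at the mark and every dish on a spot (all of step 2 and (value of joint turntable above 6.1 rad or value of joint turntable below -6.1 rad) and value of joint clamp_lever below 0.15 rad and (distance between dish1 and spot1 below 0.015 m or distance between dish1 and spot2 below 0.015 m or distance between dish1 and spot3 below 0.015 m or distance between dish1 and spot4 below 0.015 m) and angle between each of dish1, dish2, dish3, dish4's own z axis and vertical below 0.1 rad and (distance between dish2 and spot1 below 0.015 m or distance between dish2 and spot2 below 0.015 m or distance between dish2 and spot3 below 0.015 m or distance between dish2 and spot4 below 0.015 m) and (distance between dish3 and spot1 below 0.015 m or distance between dish3 and spot2 below 0.015 m or distance between dish3 and spot3 below 0.015 m or distance between dish3 and spot4 below 0.015 m) and (distance between dish4 and spot1 below 0.015 m or distance between dish4 and spot2 below 0.015 m or distance between dish4 and spot3 below 0.015 m or distance between dish4 and spot4 below 0.015 m)), for 0.2 s.
At the end, for the whole second after the job is handed in: every dish present stands upright on a blue-ringed spot (origin within 15 mm of the spot's centre, tilt under 0.1 rad), the pointer is within 6 mm of the mark, the clamp lever is below 0.15 rad, the turntable has turned at least 6.1 rad from its start and is at rest (all of step 4 and velocity of joint turntable between -0.05 and 0.05 rad/s); the robot touches nothing.
It fails at once if a bystander is displaced (cap by 60 mm; bottle or jar by 30 mm) (distance of blue_cap from where it was at the start of the episode above 0.06 m or distance of any of amber_bottle, white_jar from where it was at the start of the episode above 0.03 m).
It fails at once if a dish is tipped over (tilt above 1 rad) (angle between any of dish1, dish2, dish3, dish4's own z axis and vertical above 1 rad).
It fails at once if the turntable is spun fast (above 3 rad/s) (velocity of joint turntable above 3 rad/s or velocity of joint turntable below -3 rad/s).
Of dish1, dish2, dish3, dish4 only 3 to 4 are there at a start; the rules pass over those that are not, and their reading is None.
At some moment in a run one of dish1, dish2, dish3, dish4 may be knocked a few centimetres aside while the robot is not near it.
It also fails if it takes over 210 s, if anything falls off the work surface, if the arm or the gripper's body presses on something with over 40 N, if the wrist force passes 120 N, or if a joint passes its speed limit or range.

## Working session

There is one attempt and no reset: what is moved stays moved. The work goes in short steps, Python scripts to look and compute and a tool call to move; the robot and the scene stay as the last step left them, time stands still between calls to the robot, and variables do not carry over. Pictures are saved under pics/ and viewed, at most 14 in all, crops included, and the job is handed in when it is done.

Besides the shell and the picture viewer there is one more tool, called after "Request:" as a command line: name --argument value ..., lists and objects as JSON in quotes. move_arm: Moves the arm, as the interface text tells. Its arguments: {"type":"object","properties":{"commands":{"type":"string"},"grip_force":{"type":"number"}},"required":["commands"]}

```bash
ls; mkdir -p pics; cat > h.py <<'E'
import numpy as np, cv2, sys
from station import telemetry, snapshot, ticket
def save(n,f):
    s=snapshot(n); cv2.imwrite('pics/'+f+'.png',s['image'][:,:,::-1]); np.save('pics/'+f+'.npy',s,allow_pickle=True); return s
def load(f): return np.load('pics/'+f+'.npy',allow_pickle=True).item()
def ray(s,u,v):
    x=(u-s['cx'])/s['fx'];y=(v-s['cy'])/s['fy'];d=np.array([x,y,1.])
    if s.get('wrist'):
        r=np.hypot(x,y);d=np.array([x/r*np.sin(r),y/r*np.sin(r),np.cos(r)]) if r>0 else d
    P=np.array(s['pose']);return P[:3,3],P[:3,:3]@d/np.linalg.norm(d)
def plane(s,u,v,z):
    o,d=ray(s,u,v);return o+d*(z-o[2])/d[2]
def tri(*obs):
    A=np.zeros((3,3));b=np.zeros(3)
    for s,u,v in obs:
        o,d=ray(s,u,v);M=np.eye(3)-np.outer(d,d);A+=M;b+=M@o
    p=np.linalg.solve(A,b);return p
E
python3 - <<'E'
from h import *
for n in ['scene','top','wrist']:
    s=save(n,n+'0');print(n,s['fx'],s['cx'],s['cy'],np.round(s['pose'],3).tolist())
print(telemetry.sense())
E
```

```text
pics
scene 619.9786622497746 318.67295306634287 235.39860789396386 [[0.651, 0.645, -0.401, 1.141], [0.759, -0.549, 0.351, -0.598], [0.006, -0.533, -0.846, 1.38], [0.0, 0.0, 0.0, 1.0]]
top 511.05730560040706 318.0614100979968 247.9237088085367 [[0.016, -0.998, 0.063, 0.449], [-1.0, -0.017, -0.018, -0.056], [0.019, -0.063, -0.998, 1.397], [0.0, 0.0, 0.0, 1.0]]
wrist 371.64829954431775 316.4049356244234 233.73414034289388 [[0.363, -0.895, -0.257, 0.292], [-0.932, -0.35, -0.098, -0.556], [-0.002, 0.275, -0.961, 0.375], [0.0, 0.0, 0.0, 1.0]]
{'t': 0.15, 'q': array([-1.37751661e+00,  5.28254258e-01,  1.43361573e+00,  2.20304736e-06,
        1.18138175e+00, -1.78486619e-01]), 'qd': array([ 0.00097684, -0.00407452, -0.00256785, -0.00211752,  0.00013841,
        0.00133706]), 'tau': array([ 1.93220712e-04, -4.42745626e+01, -1.78275633e+01, -2.71547087e-04,
        5.63065347e-03, -4.14463557e-06]), 'tcp_pos': array([ 0.22696778, -0.58174596,  0.23055494]), 'tool_rot': array([ 9.82773151e-01,  1.84814084e-01, -5.11698990e-06, -8.29523661e-04]), 'force': array([ 0.21257832, -0.16143847, -0.01964967]), 'ft_torque': array([ 2.11843168e-05, -1.82775294e-04, -2.98504539e-02]), 'gripper_force': 0.0, 'finger_gap': 0.9990618593020669}
```

View pics/top0.png

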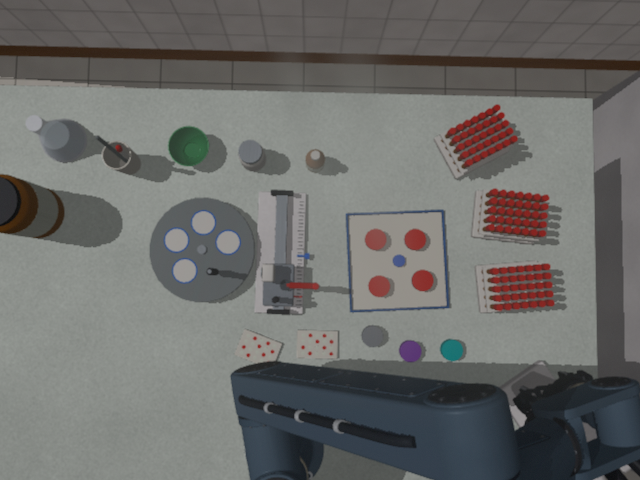

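View pics/scene0.png

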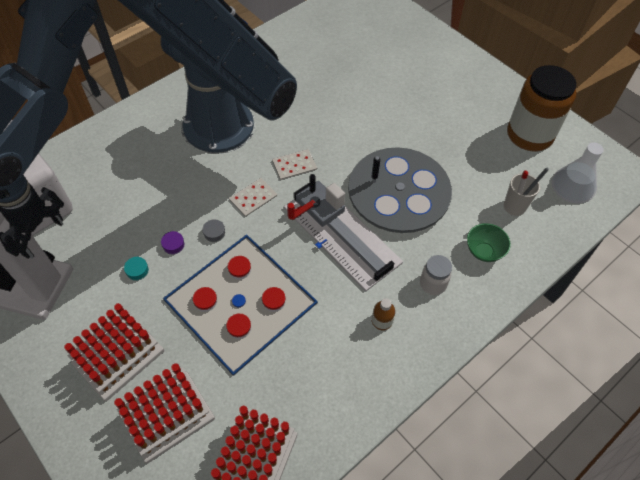

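The top view shows four red dishes in the tray, near (376,240), (415,240), (379,286) and (423,281), with the cap at (400,261). The spots are near (176,240), (203,222), (228,242) and (184,271), the crank at (212,271), the red lever from (285,286) to (317,286), and the blue mark at about (306,256). The scene view shows the same layout.

```bash
cat >> h.py <<'E'
def blobs(s,kind,roi=None,amin=20):
    hsv=cv2.cvtColor(s['image'],cv2.COLOR_RGB2HSV).astype(int);H,S,V=hsv[...,0],hsv[...,1],hsv[...,2]
    if kind=='red': m=((H<8)|(H>172))&(S>140)&(V>70)
    if kind=='blue': m=(H>100)&(H<125)&(S>110)&(V>60)
    if kind=='white': m=(S<45)&(V>165)
    if kind=='black': m=(V<55)
    m=m.astype(np.uint8)
    if roi:
        k=np.zeros_like(m);k[roi[1]:roi[3],roi[0]:roi[2]]=1;m*=k
    n,l,st,c=cv2.connectedComponentsWithStats(m)
    return [(c[i].round(1).tolist(),st[i].tolist()) for i in range(1,n) if st[i][4]>=amin]
E
python3 - <<'E'
from h import *
t=load('top0');s=load('scene0')
for k,rt,rs in [('red',(255,200,450,315),(180,170,330,350)),('blue',(150,200,450,315),(160,140,450,375)),('white',(150,200,255,300),(345,140,455,235)),('black',(150,200,310,320),(285,140,455,285))]:
    print(k);print(' top',*blobs(t,k,rt,6),sep='\n  ');print(' scene',*blobs(s,k,rs,6),sep='\n  ')
I=cv2.resize(t['image'][180:330,145:335],None,fx=4,fy=4,interpolation=cv2.INTER_CUBIC)
cv2.imwrite('pics/c1.png',I[:,:,::-1])
I=cv2.resize(s['image'][140:290,270:460],None,fx=4,fy=4,interpolation=cv2.INTER_CUBIC)
cv2.imwrite('pics/c2.png',I[:,:,::-1])
E
```

```text
red
 top
  ([415.0, 239.2], [405, 230, 21, 20, 316])
  ([422.2, 280.3], [412, 271, 21, 20, 330])
  ([375.1, 287.5], [369, 277, 15, 19, 156])
  ([302.3, 285.2], [287, 283, 31, 6, 142])
 scene
  ([298.3, 209.2], [288, 200, 27, 19, 241])
  ([238.7, 266.0], [228, 256, 22, 21, 368])
  ([204.1, 297.8], [193, 287, 23, 22, 400])
  ([273.2, 297.8], [262, 287, 23, 22, 398])
  ([238.1, 324.8], [227, 314, 24, 23, 430])
blue
 top
  ([196.0, 212.6], [193, 211, 7, 5, 7])
  ([203.5, 210.0], [201, 210, 6, 1, 6])
  ([213.1, 217.5], [208, 211, 8, 15, 17])
  ([424.5, 211.0], [419, 211, 12, 1, 12])
  ([444.4, 265.4], [434, 211, 15, 97, 123])
  ([170.5, 229.2], [168, 228, 6, 4, 6])
  ([209.5, 232.0], [206, 229, 8, 6, 8])
  ([186.0, 241.5], [180, 231, 9, 21, 24])
  ([226.0, 230.4], [221, 230, 11, 3, 11])
  ([236.6, 234.1], [233, 231, 7, 8, 9])
  ([166.7, 247.5], [165, 245, 5, 6, 6])
  ([304.6, 255.7], [298, 253, 11, 6, 31])
  ([227.5, 254.0], [225, 254, 6, 1, 6])
  ([398.7, 260.4], [394, 256, 10, 10, 86])
  ([184.5, 258.0], [182, 258, 6, 1, 6])
  ([193.2, 262.5], [189, 259, 8, 9, 11])
  ([172.0, 270.5], [1
[... 1247 characters left out ...]

  ([453.6, 193.2], [453, 191, 2, 5, 9])
  ([418.5, 203.2], [408, 195, 22, 17, 284])
  ([386.8, 204.7], [377, 196, 21, 18, 283])
  ([445.6, 222.8], [424, 197, 31, 38, 453])
  ([355.2, 225.5], [345, 209, 30, 26, 268])
black
 top
  ([214.1, 271.7], [209, 269, 10, 6, 42])
  ([282.4, 281.9], [281, 281, 4, 3, 9])
  ([275.3, 299.3], [273, 297, 6, 6, 29])
  ([278.5, 311.4], [267, 310, 22, 4, 78])
 scene
  ([375.3, 168.4], [372, 158, 8, 22, 130])
  ([306.4, 187.9], [294, 175, 21, 30, 163])
  ([360.3, 187.8], [350, 182, 22, 13, 79])
  ([316.9, 203.4], [312, 199, 9, 9, 45])
  ([314.7, 217.0], [308, 210, 15, 15, 35])
  ([391.6, 226.5], [359, 213, 69, 19, 89])
  ([383.1, 270.7], [374, 261, 20, 20, 164])
```

View pics/c1.png

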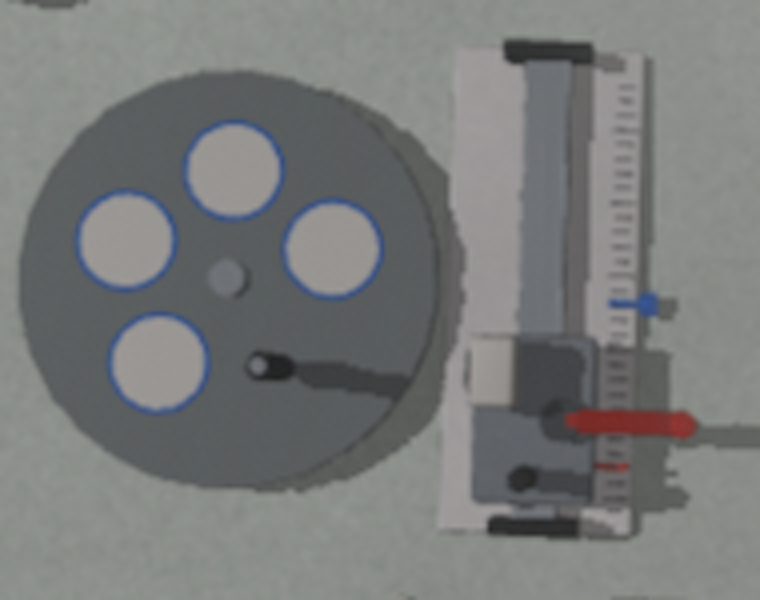

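View pics/c2.png

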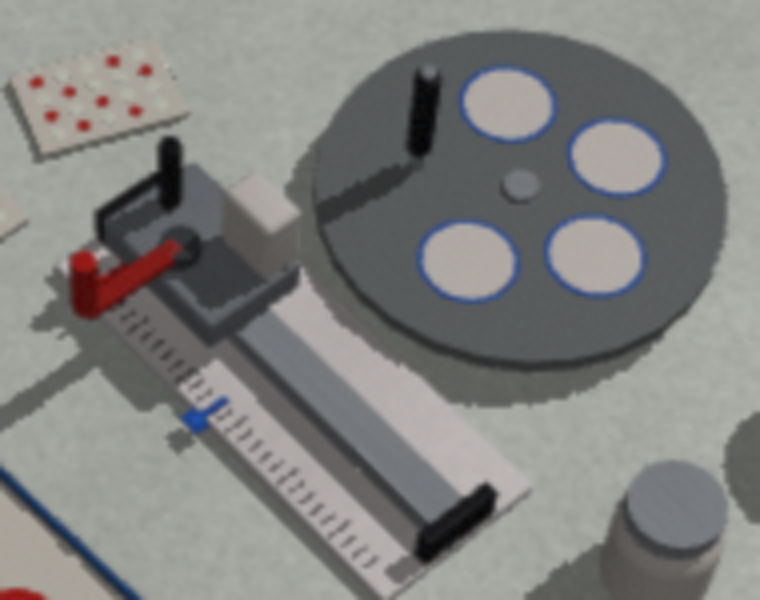

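The crops (4x) show the crank tip at top px (209,271) and scene px (377,158), the post top at (275,299) and (312,175), and the knob top at (316,286) and (291,204). The pointer tip is at about top px (302,296) and the blue mark line at (300,255).

```bash
python3 - <<'E'
from h import *
t=load('top0');s=load('scene0')
def comp(im,m,amin,amax):
    n,l,st,c=cv2.connectedComponentsWithStats(m.astype(np.uint8));return [c[i] for i in range(1,n) if amin<st[i][4]<amax and max(st[i][2:4])<32]
h=cv2.cvtColor(t['image'],cv2.COLOR_RGB2HSV).astype(int)
m=((h[...,0]<12)|(h[...,0]>170))&(h[...,1]>110)&(h[...,2]>50);m[:200]=0;m[315:]=0;m[:,:345]=0;m[:,450:]=0
td=comp(t,m,200,600)
m=(h[...,1]<60)&(h[...,2]>125);m[:205]=0;m[290:]=0;m[:,:155]=0;m[:,245:]=0
ts=comp(t,m,200,600)
sd=[(238.7,266),(204.1,297.8),(273.2,297.8),(238.1,324.8)]
ss=[(396.6,165.3),(423.9,178.7),(418.5,203.2),(386.8,204.7)]
def match(A,B,z):
    for a in A:
        pa=plane(t,*a,z);b=min(B,key=lambda b:np.linalg.norm(plane(s,*b,z)-pa))
        print(np.round(a,1),np.round(tri((t,*a),(s,*b)),4),'top',np.round(pa,4),'scene',np.round(plane(s,*b,z),4))
print('dish');match(td,sd,.028)
print('spot');match(ts,ss,.034)
for n,a,b in [('crank',(209.1,270.9),(376.9,157.6)),('post',(275.1,298.6),(312.4,175.1)),('knob',(315.9,285.9),(290.6,204.1)),('pivot',(286.5,284.3),(315.4,201)),('axis',(201.6,249),(399.7,185.7)),('mark',(300.0,255.3),(322.5,241.5))]:
    print(n,np.round(tri((t,*a),(s,*b)),4))
for z in(.02,.04,.05): print(z,'mark',plane(t,300,255.3,z),'pointer',plane(t,302,296.2,z))
E
```

```text
dish
[414.9 239.2] [ 0.5636 -0.3435  0.0207] top [ 0.5634 -0.3415  0.028 ] scene [ 0.5663 -0.3453  0.028 ]
[375.3 239.1] [ 0.5618 -0.2358  0.0205] top [ 0.5616 -0.2342  0.028 ] scene [ 0.5645 -0.2383  0.028 ]
[422.3 280.1] [ 0.453  -0.3638  0.0211] top [ 0.4534 -0.3618  0.028 ] scene [ 0.4561 -0.3655  0.028 ]
[378.7 285.8] [ 0.4358 -0.2464  0.0199] top [ 0.4363 -0.2447  0.028 ] scene [ 0.4395 -0.249   0.028 ]
spot
[203.  222.1] [0.5984 0.2278 0.0334] top [0.5987 0.2281 0.034 ] scene [0.5984 0.2269 0.034 ]
[176.  239.6] [0.5503 0.2979 0.0329] top [0.5505 0.298  0.034 ] scene [0.5505 0.2966 0.034 ]
[227.7 241.9] [0.5468 0.1608 0.0323] top [0.547  0.1609 0.034 ] scene [0.5473 0.1594 0.034 ]
[184.2 270.3] [0.4691 0.2733 0.0335] top [0.4695 0.2737 0.034 ] scene [0.4691 0.2725 0.034 ]
crank [0.4671 0.1886 0.1318]
post [0.4017 0.025  0.1306]
knob [ 0.4349 -0.0744  0.1306]
pivot [0.438  0.0015 0.0777]
axis [0.5262 0.2285 0.0366]
mark [ 0.5141 -0.0338  0.0107]
0.02 mark [ 0.51501012 -0.03225774  0.02      ] pointer [ 0.405261   -0.03960023  0.02      ]
0.04 mark [ 0.51404432 -0.03260303  0.04      ] pointer [ 0.40588898 -0.0398389   0.04      ]
0.05 mark [ 0.51356142 -0.03277568  0.05      ] pointer [ 0.40620297 -0.03995824  0.05      ]
```

Request:
move_arm --commands "50 -12 0 0 0 7 1;100 -25 0 0 0 14 1;150 -38 0 0 0 21.3 1;200 -50 0 0 0 21.3 1;240 -60 0 0 0 21.3 1" --grip_force 30

```text
t: 0.78
tcp_pos: [0.4303, -0.4375, 0.231]
tool_rot: [1.0, 0.0, -0.0, -0.0]
force: [-0.7, -0.5, 0.6]
finger_gap: 1.004
gripper_force: 0.0
```

Request:
move_arm --commands "34 -24 10 0 0 0 1;68 -48 20 0 0 0 1;102 -73 30 0 0 0 1;135 -97 40 0 0 0 1;135 -97 40 0 0 0 1"

```text
t: 1.4
tcp_pos: [0.5653, -0.3394, 0.1898]
tool_rot: [1.0, 0.002, -0.001, -0.001]
force: [-1.9, -0.6, -0.1]
finger_gap: 0.999
gripper_force: 0.0
```

Request:
move_arm --commands "0 0 0 0 0 0 1;0 0 0 0 0 0 1;0 0 0 0 0 0 1;0 0 0 0 0 0 1;0 0 0 0 0 0 1"

```text
t: 2.02
tcp_pos: [0.5637, -0.3425, 0.1915]
tool_rot: [1.0, -0.0, 0.0, 0.0]
force: [0.2, -0.8, -0.8]
finger_gap: 0.999
gripper_force: 0.0
```

```bash
cat >> h.py <<'E'
_sv=save
def save(n,f):
    s=_sv(n,f)
    if n=='wrist': s['wrist']=1;np.save('pics/'+f+'.npy',s,allow_pickle=True)
    return s
def reds(s,z,amin=150):
    h=cv2.cvtColor(s['image'],cv2.COLOR_RGB2HSV).astype(int)
    m=((h[...,0]<12)|(h[...,0]>170))&(h[...,1]>110)&(h[...,2]>40)
    n,l,st,c=cv2.connectedComponentsWithStats(m.astype(np.uint8))
    return [(c[i].round(1),st[i][4],plane(s,*c[i],z).round(4)) for i in range(1,n) if st[i][4]>amin]
E
python3 - <<'E'
from h import *
s=save('wrist','w1')
print(telemetry.sense()['tcp_pos'])
for r in reds(s,.028,400): print(r)
E
```

```text
[ 0.56375012 -0.34236751  0.19143341]
(array([597. , 107.3]), np.int32(4208), array([ 0.6773, -0.6235,  0.028 ]))
(array([593.7, 150. ]), np.int32(1984), array([ 0.6332, -0.6215,  0.028 ]))
(array([590.9, 179.5]), np.int32(1964), array([ 0.6027, -0.6214,  0.028 ]))
(array([316.6, 212.4]), np.int32(3437), array([ 0.5641, -0.3418,  0.028 ]))
(array([196.3, 215.1]), np.int32(3012), array([ 0.5624, -0.2358,  0.028 ]))
(array([588.3, 208.5]), np.int32(2148), array([ 0.5724, -0.6229,  0.028 ]))
(array([593.7, 340. ]), np.int32(6484), array([ 0.4082, -0.685 ,  0.028 ]))
(array([337.6, 324.7]), np.int32(2545), array([ 0.4556, -0.3617,  0.028 ]))
(array([226.1, 338.9]), np.int32(1653), array([ 0.4372, -0.2523,  0.028 ]))
(array([ 36.3, 356.4]), np.int32(1363), array([0.3809, 0.0196, 0.028 ]))
```

View pics/w1.png

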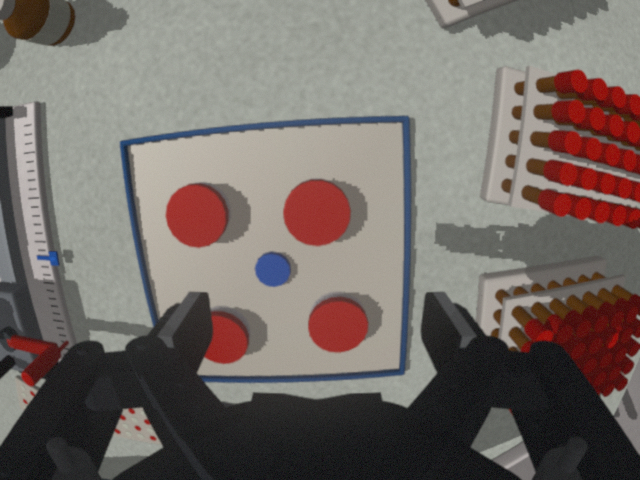

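The wrist view shows dish 1 centred under the tool at (317,212) px and the cap at (273,269). The rays agree with the two-view measurement.

Request:
move_arm --commands "0 0 50 0 0 0 1;0 0 100 0 0 0 1;0 0 145 0 0 0 1;0 0 170 0 0 0 1;0 0 180 0 0 0 1"

```text
t: 2.7
tcp_pos: [0.563, -0.3415, 0.0094]
tool_rot: [1.0, 0.0, -0.001, -0.001]
force: [-0.5, -0.3, 0.1]
finger_gap: 1.005
gripper_force: 0.0
```

Request:
move_arm --commands "0 0 3 0 0 0 1;0 0 3 0 0 0 1;0 0 3 0 0 0 -1;0 0 3 0 0 0 -1;0 0 3 0 0 0 -1" --grip_force 30

```text
t: 3.32
tcp_pos: [0.5645, -0.3427, 0.0097]
tool_rot: [1.0, 0.0, 0.001, 0.001]
force: [-1.1, 0.3, 5.7]
finger_gap: 0.666
gripper_force: 32.3
```

Request:
move_arm --commands "0 0 0 0 0 0 -1;0 0 0 0 0 0 -1;0 0 0 0 0 0 -1;0 0 0 0 0 0 -1;0 0 0 0 0 0 -1"

```text
t: 3.95
tcp_pos: [0.5645, -0.3427, 0.0097]
tool_rot: [1.0, 0.0, 0.001, 0.001]
force: [-0.4, 0.3, 5.7]
finger_gap: 0.665
gripper_force: 32.3
```

Request:
move_arm --commands "0 0 -25 0 0 0 -1;0 0 -70 0 0 0 -1;0 0 -120 0 0 0 -1;0 -10 -165 0 0 0 -1;0 -40 -181 0 0 0 -1"

```text
t: 4.58
tcp_pos: [0.5652, -0.3035, 0.1924]
tool_rot: [1.0, -0.001, 0.003, 0.002]
force: [0.7, 1.0, -0.6]
finger_gap: 0.668
gripper_force: 32.3
```

Request:
move_arm --commands "0 -50 0 0 0 0 -1;0 -105 0 0 0 0 -1;0 -160 0 0 0 0 -1;0 -215 0 0 0 0 -1;0 -270 0 0 0 0 -1"

```text
t: 5.2
tcp_pos: [0.5615, -0.0285, 0.1877]
tool_rot: [1.0, 0.0, -0.002, -0.001]
force: [0.5, -0.2, -0.7]
finger_gap: 0.664
gripper_force: 32.3
```

Request:
move_arm --commands "-3 -55 0 0 0 0 -1;-6 -110 0 0 0 0 -1;-9 -165 0 0 0 0 -1;-12 -220 0 0 0 0 -1;-13.5 -270 0 0 0 0 -1"

```text
t: 5.82
tcp_pos: [0.5471, 0.2407, 0.1875]
tool_rot: [1.0, 0.001, -0.002, 0.0]
force: [-0.0, -1.1, -1.2]
finger_gap: 0.667
gripper_force: 32.3
```

Request:
move_arm --commands "0 -35 0 0 0 0 -1;0 -52 0 0 0 0 -1;0 -60 0 0 0 0 -1;0 -60 0 0 0 0 -1;0 -60 0 0 0 0 -1"

```text
t: 6.45
tcp_pos: [0.5504, 0.2966, 0.1892]
tool_rot: [1.0, -0.001, -0.0, 0.0]
force: [0.4, 0.6, -0.9]
finger_gap: 0.662
gripper_force: 32.3
```

```bash
python3 - <<'E'
from h import *
s=save('wrist','w2');print(telemetry.sense()['tcp_pos'])
h=cv2.cvtColor(s['image'],cv2.COLOR_RGB2HSV).astype(int)
m=(h[...,0]>100)&(h[...,0]<125)&(h[...,1]>90)&(h[...,2]>50)
cs,_=cv2.findContours(m.astype(np.uint8),cv2.RETR_LIST,cv2.CHAIN_APPROX_NONE)
for c in cs:
    if len(c)>60:
        e=cv2.fitEllipse(c);p=plane(s,*e[0],.034);print(np.round(e[0],1),np.round(e[1],1),p.round(4))
print([r for r in reds(s,.2,1500)])
E
```

```text
[0.55052827 0.29655343 0.18929417]
[  9.9 458.9] [23.6 58.9] [0.098  0.8696 0.034 ]
[470.7 220.4] [62.  70.3] [0.5463 0.1614 0.034 ]
[470.5 220.1] [66.2 75.4] [0.5467 0.1616 0.034 ]
[315.5 215.4] [76.4 78.6] [0.5501 0.2981 0.034 ]
[400.6 158.9] [73.9 75.7] [0.5979 0.2286 0.034 ]
[400.4 158.8] [79.4 81.4] [0.5979 0.2287 0.034 ]
[(array([316.6, 312.1]), np.int32(15615), array([0.5491, 0.2973, 0.2   ]))]
```

View pics/w2.png

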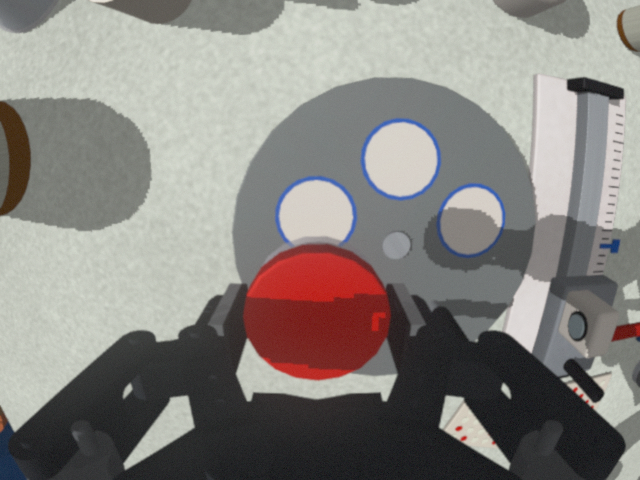

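The wrist view shows the dish held level with its centre at px (317,312). Spot B is ahead at (315,215), spot A at (400,159) and spot C at (471,220).

Request:
move_arm --commands "0 -1 40 0 0 0 -1;0 -1 85 0 0 0 -1;0 -1 120 0 0 0 -1;0 -1 138 0 0 0 -1;0 -1 145 0 0 0 -1"

```text
t: 7.12
tcp_pos: [0.5505, 0.2982, 0.0437]
tool_rot: [1.0, -0.0, -0.0, 0.0]
force: [0.7, -0.7, -0.4]
finger_gap: 0.666
gripper_force: 32.3
```

Request:
move_arm --commands "0 0 3 0 0 0 -1;0 0 4 0 0 0 -1;0 0 4 0 0 0 0.65;0 0 4 0 0 0 0.65;0 0 4 0 0 0 0.65"

```text
t: 7.75
tcp_pos: [0.5506, 0.299, 0.0407]
tool_rot: [1.0, 0.0, 0.0, -0.0]
force: [0.3, -0.5, 0.9]
finger_gap: 0.826
gripper_force: 0.0
```

Request:
move_arm --commands "0 0 0 0 0 0 0.65;0 0 -20 0 0 0 0.65;0 0 -60 0 0 0 0.65;0 0 -110 0 0 0 1;0 30 -149 0 0 0 1"

```text
t: 8.38
tcp_pos: [0.5512, 0.2703, 0.1931]
tool_rot: [1.0, 0.001, 0.002, -0.001]
force: [1.8, -1.1, 0.1]
finger_gap: 0.999
gripper_force: 0.0
```

Request:
move_arm --commands "2 52 0 0 0 0 1;4 107 0 0 0 0 1;6 162 0 0 0 0 1;8 217 0 0 0 0 1;11.5 272 0 0 0 0 1"

```text
t: 9.0
tcp_pos: [0.562, -0.0049, 0.1909]
tool_rot: [1.0, 0.0, 0.001, 0.0]
force: [1.1, -0.8, -0.1]
finger_gap: 0.998
gripper_force: 0.0
```

Request:
move_arm --commands "0 55 0 0 0 0 1;0 110 0 0 0 0 1;0 165 0 0 0 0 1;0 210 20 0 0 0 1;0 231 60 0 0 0 1"

```text
t: 9.62
tcp_pos: [0.5639, -0.2385, 0.1321]
tool_rot: [1.0, -0.001, 0.004, 0.002]
force: [0.0, 0.2, -0.1]
finger_gap: 1.002
gripper_force: 0.0
```

Request:
move_arm --commands "0 0 0 0 0 0 1;0 0 0 0 0 0 1;0 0 0 0 0 0 1;0 0 0 0 0 0 1;0 0 0 0 0 0 1"

```text
t: 10.25
tcp_pos: [0.5623, -0.2337, 0.1301]
tool_rot: [1.0, 0.0, 0.001, 0.0]
force: [0.3, 0.9, 0.0]
finger_gap: 1.001
gripper_force: 0.0
```

```bash
python3 - <<'E'
from h import *
print(telemetry.sense()['tcp_pos'])
s=save('wrist','w3')
for r in reds(s,.028,800): print(r)
t=save('top','t3')
for r in reds(t,.058,150)+reds(t,.028,150): print(r)
E
```

```text
[ 0.56228116 -0.23369248  0.13010178]
(array([318.7, 232.2]), np.int32(5171), array([ 0.5627, -0.2344,  0.028 ]))
(array([330.2, 374.1]), np.int32(2887), array([ 0.4422, -0.2443,  0.028 ]))
(array([473.1, 120.2]), np.int32(343), array([ 0.8838, -0.4907,  0.058 ]))
(array([477.5, 127.7]), np.int32(348), array([ 0.8637, -0.5024,  0.058 ]))
(array([481.7, 135.5]), np.int32(351), array([ 0.8427, -0.5136,  0.058 ]))
(array([486. , 143.1]), np.int32(345), array([ 0.8221, -0.5251,  0.058 ]))
(array([490.5, 150.7]), np.int32(340), array([ 0.8017, -0.5371,  0.058 ]))
(array([516.7, 212.9]), np.int32(2027), array([ 0.6357, -0.6064,  0.058 ]))
(array([173.4, 239. ]), np.int32(370), array([0.5504, 0.2987, 0.058 ]))
(array([519.8, 268.7]), np.int32(333), array([ 0.4876, -0.6133,  0.058 ]))
(array([422.2, 280. ]), np.int32(356), array([ 0.4535, -0.3548,  0.058 ]))
(array([521. , 277.6]), np.int32(340), array([ 0.4641, -0.6161,  0.058 ]))
(array([521.6, 286.6]), np.int32(341), array([ 0.4403, -0.6177,  0.058 ]))
(array([522.5, 295.6]), np.int32(350), array([ 0.4169, -0.6199,  0.058 ]))
(array([523.
[... 335 characters left out ...]
0.8305, -0.5356,  0.028 ]))
(array([490.5, 150.7]), np.int32(340), array([ 0.8096, -0.5478,  0.028 ]))
(array([516.7, 212.9]), np.int32(2027), array([ 0.6398, -0.6187,  0.028 ]))
(array([173.4, 239. ]), np.int32(370), array([0.5527, 0.3066, 0.028 ]))
(array([519.8, 268.7]), np.int32(333), array([ 0.4884, -0.6258,  0.028 ]))
(array([422.2, 280. ]), np.int32(356), array([ 0.4536, -0.3615,  0.028 ]))
(array([521. , 277.6]), np.int32(340), array([ 0.4644, -0.6287,  0.028 ]))
(array([521.6, 286.6]), np.int32(341), array([ 0.4402, -0.6302,  0.028 ]))
(array([522.5, 295.6]), np.int32(350), array([ 0.4162, -0.6325,  0.028 ]))
(array([523.6, 304.6]), np.int32(362), array([ 0.3921, -0.6351,  0.028 ]))
```

Request:
move_arm --commands "0 0 45 0 0 0 1;0 0 85 0 0 0 1;0 0 108 0 0 0 1;0 0 118 0 0 0 1;0 0 118 0 0 0 1"

```text
t: 10.98
tcp_pos: [0.5618, -0.2341, 0.011]
tool_rot: [1.0, 0.0, -0.0, -0.0]
force: [0.2, 0.2, -0.9]
finger_gap: 1.005
gripper_force: 0.0
```

Request:
move_arm --commands "0 0 0 0 0 0 -1;0 0 0 0 0 0 -1;0 0 0 0 0 0 -1;0 0 0 0 0 0 -1;0 0 0 0 0 0 -1"

```text
t: 11.6
tcp_pos: [0.5627, -0.2346, 0.0128]
tool_rot: [1.0, -0.0, 0.001, 0.001]
force: [-0.6, 0.0, 7.4]
finger_gap: 0.659
gripper_force: 32.0
```

Request:
move_arm --commands "0 0 -25 0 0 0 -1;0 0 -70 0 0 0 -1;0 0 -120 0 0 0 -1;0 0 -165 0 0 0 -1;0 -32 -178 0 0 0 -1"

```text
t: 12.22
tcp_pos: [0.5641, -0.2049, 0.1933]
tool_rot: [1.0, -0.001, 0.004, 0.003]
force: [1.3, 0.4, -1.0]
finger_gap: 0.665
gripper_force: 32.5
```

Request:
move_arm --commands "4 -50 0 0 0 0 -1;8 -105 0 0 0 0 -1;12 -160 0 0 0 0 -1;16 -215 0 0 0 0 -1;20 -270 0 0 0 0 -1"

```text
t: 12.85
tcp_pos: [0.5817, 0.0696, 0.1895]
tool_rot: [1.0, -0.0, 0.0, 0.0]
force: [0.4, 0.1, -0.7]
finger_gap: 0.66
gripper_force: 32.5
```

Request:
move_arm --commands "5 -55 0 0 0 0 -1;10 -110 0 0 0 0 -1;16 -150 0 0 0 0 -1;16 -160 0 0 0 0 -1;16 -160 0 0 0 0 -1"

```text
t: 13.48
tcp_pos: [0.5973, 0.2279, 0.1891]
tool_rot: [1.0, 0.001, -0.0, 0.0]
force: [-0.3, -0.5, 0.0]
finger_gap: 0.664
gripper_force: 32.5
```

Request:
move_arm --commands "0 0 30 0 0 0 -1;0 0 80 0 0 0 -1;0 0 120 0 0 0 -1;0 0 138 0 0 0 -1;0 0 145 0 0 0 -1"

```text
t: 14.1
tcp_pos: [0.5979, 0.2267, 0.0437]
tool_rot: [1.0, -0.001, -0.0, 0.0]
force: [-0.3, -0.4, -0.2]
finger_gap: 0.658
gripper_force: 32.5
```

Request:
move_arm --commands "0 0 1 0 0 0 -1;0 0 2 0 0 0 -1;0 0 2 0 0 0 0.65;0 0 2 0 0 0 0.65;0 0 2 0 0 0 0.65"

```text
t: 14.72
tcp_pos: [0.598, 0.228, 0.0427]
tool_rot: [1.0, 0.0, 0.0, -0.0]
force: [-0.0, 0.5, -0.4]
finger_gap: 0.824
gripper_force: 0.0
```

Request:
move_arm --commands "0 0 0 0 0 0 0.65;0 0 -20 0 0 0 0.65;0 0 -60 0 0 0 0.65;0 0 -110 0 0 0 1;-4 30 -147 0 0 0 1"

```text
t: 15.35
tcp_pos: [0.595, 0.1992, 0.1932]
tool_rot: [1.0, 0.001, 0.003, -0.001]
force: [0.6, 0.3, -0.3]
finger_gap: 0.999
gripper_force: 0.0
```

Request:
move_arm --commands "-16 52 0 0 0 0 1;-29 107 0 0 0 0 1;-42 162 0 0 0 0 1;-55 217 0 0 0 0 1;-68 272 0 0 0 0 1"

```text
t: 15.98
tcp_pos: [0.5258, -0.076, 0.1909]
tool_rot: [1.0, 0.0, 0.001, 0.0]
force: [0.9, -0.6, -0.2]
finger_gap: 0.999
gripper_force: 0.0
```

Request:
move_arm --commands "-14 55 0 0 0 0 1;-28 110 0 0 0 0 1;-42 165 0 0 0 0 1;-56 220 0 0 0 0 1;-71 270 0 0 0 0 1"

```text
t: 16.6
tcp_pos: [0.4545, -0.3465, 0.1909]
tool_rot: [1.0, -0.0, 0.001, 0.001]
force: [0.5, -0.1, -0.2]
finger_gap: 1.001
gripper_force: 0.0
```

Request:
move_arm --commands "0 18 20 0 0 0 1;0 18 50 0 0 0 1;0 18 60 0 0 0 1;0 18 60 0 0 0 1;0 18 60 0 0 0 1"

```text
t: 17.23
tcp_pos: [0.4556, -0.3624, 0.1306]
tool_rot: [1.0, 0.0, 0.001, 0.001]
force: [1.4, 0.4, -1.0]
finger_gap: 1.0
gripper_force: 0.0
```

```bash
cat > chk.py <<'E'
from h import *
n=sys.argv[1]
print(telemetry.sense()['tcp_pos'])
s=save('wrist','w'+n)
for r in reds(s,.028,800): print(r)
t=save('top','t'+n)
for r in reds(t,.058,100):
    if r[2][1]>-.05 or (abs(r[2][1]+.3)<.14 and r[2][0]<.65): print('top',r,plane(t,*r[0],.028).round(4))
E
python3 chk.py 4
```

```text
[ 0.45563436 -0.36242227  0.13064849]
(array([609.2,  32.6]), np.int32(4111), array([ 0.6296, -0.6059,  0.028 ]))
(array([316.8, 234.7]), np.int32(5128), array([ 0.4542, -0.362 ,  0.028 ]))
(array([604. , 288.6]), np.int32(10176), array([ 0.4018, -0.6303,  0.028 ]))
(array([163.3, 255.9]), np.int32(4027), array([ 0.4376, -0.2473,  0.028 ]))
top (array([201.2, 221.3]), np.int32(371), array([0.5981, 0.2277, 0.058 ])) [0.6015 0.2341 0.028 ]
top (array([173.4, 239. ]), np.int32(373), array([0.5504, 0.2987, 0.058 ])) [0.5526 0.3067 0.028 ]
top (array([378.8, 286. ]), np.int32(340), array([ 0.4362, -0.2406,  0.058 ])) [ 0.4358 -0.2448  0.028 ]
top (array([302.8, 285.2]), np.int32(174), array([ 0.4351, -0.0415,  0.058 ])) [ 0.4348 -0.0413  0.028 ]
```

Request:
move_arm --commands "-1 0 45 0 0 0 1;-1 0 85 0 0 0 1;-1 0 108 0 0 0 1;-1 0 118 0 0 0 1;-1 0 118 0 0 0 1"

```text
t: 17.95
tcp_pos: [0.4541, -0.3623, 0.0115]
tool_rot: [1.0, 0.0, 0.0, 0.0]
force: [-0.1, -0.5, 0.3]
finger_gap: 0.999
gripper_force: 0.0
```

Request:
move_arm --commands "0 0 0 0 0 0 -1;0 0 0 0 0 0 -1;0 0 0 0 0 0 -1;0 0 0 0 0 0 -1;0 0 0 0 0 0 -1"

```text
t: 18.58
tcp_pos: [0.4545, -0.3629, 0.0128]
tool_rot: [1.0, 0.0, 0.001, 0.001]
force: [-0.4, 0.1, 6.1]
finger_gap: 0.664
gripper_force: 31.6
```

Request:
move_arm --commands "0 0 -25 0 0 0 -1;0 0 -70 0 0 0 -1;0 0 -120 0 0 0 -1;0 0 -165 0 0 0 -1;4 -33 -178 0 0 0 -1"

```text
t: 19.2
tcp_pos: [0.4596, -0.3325, 0.1932]
tool_rot: [1.0, -0.001, 0.003, 0.004]
force: [0.3, 1.4, -0.7]
finger_gap: 0.663
gripper_force: 32.7
```

Request:
move_arm --commands "9 -50 0 0 0 0 -1;19 -105 0 0 0 0 -1;29 -160 0 0 0 0 -1;39 -215 0 0 0 0 -1;48 -270 0 0 0 0 -1"

```text
t: 19.82
tcp_pos: [0.5059, -0.0574, 0.1896]
tool_rot: [1.0, -0.0, 0.0, 0.0]
force: [1.1, 0.1, -1.1]
finger_gap: 0.664
gripper_force: 32.7
```

Request:
move_arm --commands "10 -55 0 0 0 0 -1;20 -110 0 0 0 0 -1;30 -165 0 0 0 0 -1;40 -210 0 0 0 0 -1;40 -220 0 0 0 0 -1"

```text
t: 20.45
tcp_pos: [0.546, 0.1636, 0.1895]
tool_rot: [1.0, 0.002, 0.001, -0.0]
force: [-0.0, -0.2, -0.4]
finger_gap: 0.657
gripper_force: 32.6
```

Request:
move_arm --commands "0 0 30 0 0 0 -1;0 0 80 0 0 0 -1;0 0 120 0 0 0 -1;0 0 138 0 0 0 -1;0 0 145 0 0 0 -1"

```text
t: 21.08
tcp_pos: [0.5457, 0.1602, 0.0438]
tool_rot: [1.0, -0.0, -0.001, 0.0]
force: [-0.3, 0.5, -1.2]
finger_gap: 0.662
gripper_force: 32.6
```

Request:
move_arm --commands "1 -1 1 0 0 0 -1;1 -1 2 0 0 0 -1;1 -1 2 0 0 0 0.65;1 -1 2 0 0 0 0.65;1 -1 2 0 0 0 0.65"

```text
t: 21.7
tcp_pos: [0.5471, 0.1619, 0.0427]
tool_rot: [1.0, 0.0, 0.0, -0.0]
force: [0.3, 0.4, 0.0]
finger_gap: 0.823
gripper_force: 0.0
```

Request:
move_arm --commands "0 0 0 0 0 0 0.65;0 0 -20 0 0 0 0.65;0 0 -60 0 0 0 0.65;0 0 -110 0 0 0 1;-4 20 -147 0 0 0 1"

```text
t: 22.32
tcp_pos: [0.5436, 0.1425, 0.1914]
tool_rot: [1.0, 0.001, 0.001, -0.0]
force: [0.3, 0.5, 0.2]
finger_gap: 1.0
gripper_force: 0.0
```

Request:
move_arm --commands "-16 52 0 0 0 0 1;-30 107 0 0 0 0 1;-45 162 0 0 0 0 1;-60 217 0 0 0 0 1;-75 272 0 0 0 0 1"

```text
t: 22.95
tcp_pos: [0.4673, -0.1319, 0.1895]
tool_rot: [1.0, 0.0, 0.0, 0.0]
force: [-0.3, -0.8, -0.5]
finger_gap: 1.004
gripper_force: 0.0
```

Request:
move_arm --commands "-14 55 0 0 0 0 1;-30 100 0 0 0 0 1;-31 115 30 0 0 0 1;-31 115 60 0 0 0 1;-31 115 60 0 0 0 1"

```text
t: 23.58
tcp_pos: [0.4353, -0.2443, 0.1276]
tool_rot: [1.0, -0.0, -0.002, -0.002]
force: [-0.0, -0.5, -0.1]
finger_gap: 1.001
gripper_force: 0.0
```

```bash
python3 chk.py 5
```

```text
[ 0.43529464 -0.24426578  0.12762221]
(array([319.4, 230.7]), np.int32(5307), array([ 0.437 , -0.2451,  0.028 ]))
(array([ 31.9, 265.2]), np.int32(2980), array([0.4055, 0.0107, 0.028 ]))
top (array([201.2, 221.3]), np.int32(371), array([0.5981, 0.2277, 0.058 ])) [0.6015 0.2341 0.028 ]
top (array([173.4, 238.9]), np.int32(373), array([0.5505, 0.2986, 0.058 ])) [0.5529 0.3067 0.028 ]
top (array([225.8, 241.2]), np.int32(367), array([0.5468, 0.1621, 0.058 ])) [0.5491 0.1669 0.028 ]
top (array([302.7, 285.2]), np.int32(175), array([ 0.435 , -0.0414,  0.058 ])) [ 0.4348 -0.041   0.028 ]
```

Request:
move_arm --commands "1 0 45 0 0 0 1;1 0 85 0 0 0 1;1 0 108 0 0 0 1;1 0 118 0 0 0 1;1 0 118 0 0 0 1"

```text
t: 24.3
tcp_pos: [0.4385, -0.2454, 0.0118]
tool_rot: [1.0, 0.0, 0.0, 0.0]
force: [0.2, 1.2, 0.7]
finger_gap: 0.998
gripper_force: 0.0
```

Request:
move_arm --commands "0 0 0 0 0 0 -1;0 0 0 0 0 0 -1;0 0 0 0 0 0 -1;0 0 0 0 0 0 -1;0 0 0 0 0 0 -1"

```text
t: 24.92
tcp_pos: [0.4386, -0.2457, 0.0127]
tool_rot: [1.0, 0.0, 0.001, 0.001]
force: [-0.8, 0.5, 5.9]
finger_gap: 0.662
gripper_force: 31.1
```

Request:
move_arm --commands "0 0 -25 0 0 0 -1;0 0 -70 0 0 0 -1;0 0 -120 0 0 0 -1;0 0 -165 0 0 0 -1;0 -29 -178 0 0 0 -1"

```text
t: 25.55
tcp_pos: [0.44, -0.2188, 0.1931]
tool_rot: [1.0, -0.001, 0.004, 0.003]
force: [0.5, 0.9, -0.7]
finger_gap: 0.661
gripper_force: 32.7
```

Request:
move_arm --commands "3 -50 0 0 0 0 -1;6 -105 0 0 0 0 -1;9 -160 0 0 0 0 -1;12 -215 0 0 0 0 -1;16 -270 0 0 0 0 -1"

```text
t: 26.18
tcp_pos: [0.4536, 0.0555, 0.1899]
tool_rot: [1.0, -0.0, 0.001, 0.0]
force: [0.3, -0.7, -0.6]
finger_gap: 0.665
gripper_force: 32.7
```

Request:
move_arm --commands "4 -55 0 0 0 0 -1;8 -110 0 0 0 0 -1;12 -165 0 0 0 0 -1;16 -210 0 0 0 0 -1;16 -220 0 0 0 0 -1"

```text
t: 26.8
tcp_pos: [0.4697, 0.2764, 0.1898]
tool_rot: [1.0, 0.002, 0.001, -0.0]
force: [-0.8, -1.0, -1.0]
finger_gap: 0.665
gripper_force: 32.7
```

Request:
move_arm --commands "0 0 30 0 0 0 -1;0 0 80 0 0 0 -1;0 0 120 0 0 0 -1;0 0 138 0 0 0 -1;0 0 145 0 0 0 -1"

```text
t: 27.42
tcp_pos: [0.4691, 0.2727, 0.0434]
tool_rot: [1.0, -0.0, -0.001, 0.001]
force: [1.1, -0.3, -0.1]
finger_gap: 0.664
gripper_force: 32.7
```

Request:
move_arm --commands "0 0 1 0 0 0 -1;0 0 2 0 0 0 -1;0 0 2 0 0 0 0.65;0 0 2 0 0 0 0.65;0 0 2 0 0 0 0.65"

```text
t: 28.05
tcp_pos: [0.4701, 0.2739, 0.0427]
tool_rot: [1.0, 0.0, 0.0, -0.0]
force: [-0.9, -0.2, 0.9]
finger_gap: 0.822
gripper_force: 0.0
```

Request:
move_arm --commands "0 0 0 0 0 0 0.65;0 0 -20 0 0 0 0.65;0 0 -60 0 0 0 0.65;0 0 -110 0 0 0 0.65;0 0 -157 0 0 0 0.2"

```text
t: 28.68
tcp_pos: [0.4696, 0.2738, 0.2008]
tool_rot: [1.0, 0.0, -0.0, 0.0]
force: [0.9, 0.1, 0.4]
finger_gap: 0.631
gripper_force: 0.0
```

Request:
move_arm --commands "-6 55 0 0 0 0 0.2;-12 110 0 0 0 0 0.2;-18 165 0 0 0 0 0.2;-24 220 0 0 0 0 0.2;-28 275 0 0 0 0 0.2"

```text
t: 29.3
tcp_pos: [0.4414, -0.0027, 0.1995]
tool_rot: [1.0, 0.0, 0.0, 0.0]
force: [0.5, -0.1, -0.5]
finger_gap: 0.603
gripper_force: 0.0
```

Request:
move_arm --commands "-6 55 0 0 0 0 0.2;-6 71 0 0 0 0 0.2;-6 71 0 0 0 0 0.2;-6 71 0 0 0 0 0.2;-6 71 0 0 0 0 0.2"

```text
t: 29.92
tcp_pos: [0.4357, -0.0707, 0.1992]
tool_rot: [1.0, 0.001, -0.0, -0.0]
force: [-0.1, -0.2, 1.0]
finger_gap: 0.601
gripper_force: 0.0
```

```bash
python3 chk.py 6;cp pics/w6.png pics/w6v.png; python3 - <<'E'
from h import *
s=load('w6');print([(r[0],r[1],plane(s,*r[0],.129)) for r in reds(s,.1,40)])
E
```

```text
[ 0.43570934 -0.07067873  0.19924511]
(array([16.3, 61.8]), np.int32(1696), array([0.6056, 0.252 , 0.028 ]))
(array([ 61.1, 101.9]), np.int32(2510), array([0.55  , 0.1831, 0.028 ]))
(array([286.5, 231.3]), np.int32(2713), array([ 0.4172, -0.0433,  0.028 ]))
top (array([201.2, 221.3]), np.int32(372), array([0.5982, 0.2278, 0.058 ])) [0.6015 0.2341 0.028 ]
top (array([173.4, 238.9]), np.int32(376), array([0.5505, 0.2988, 0.058 ])) [0.5529 0.3067 0.028 ]
top (array([225.7, 241.2]), np.int32(370), array([0.5468, 0.1622, 0.058 ])) [0.5491 0.1671 0.028 ]
top (array([182. , 270.6]), np.int32(378), array([0.4682, 0.2737, 0.058 ])) [0.4686 0.281  0.028 ]
[(array([16.3, 61.8]), np.int32(1696), array([0.57368038, 0.14908355, 0.129     ])), (array([ 61.1, 101.9]), np.int32(2510), array([0.53580739, 0.10216929, 0.129     ])), (array([  4.3, 181.8]), np.int32(216), array([0.48472939, 0.16920766, 0.129     ])), (array([286.5, 231.3]), np.int32(2713), array([ 0.44552964, -0.05175869,  0.129     ])), (array([270.1, 248.5]), np.int32(140), array([ 0.43458208, -0.0414497 ,  0.129     ])), (array([309. , 334.8]), np.int32(47), array([ 0.37357883, -0.0649627 ,  0.129     ])), (array([345.5, 334.8]), np.int32(48), array([ 0.37350393, -0.08946038,  0.129     ])), (array([327. , 347.4]), np.int32(42), array([ 0.36334789, -0.07718321,  0.129     ])), (array([362.4, 347.2]), np.int32(45), array([ 0.363141  , -0.10151031,  0.129     ])), (array([291.5, 359.1]), np.int32(42), array([ 0.35319024, -0.05263857,  0.129     ]))]
```

View pics/w6.png

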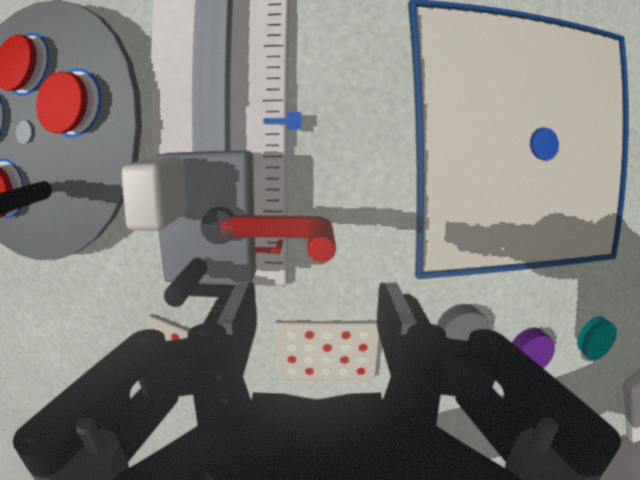

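The wrist view shows the knob top at px (321,247), the pointer tip at (281,247), the blue mark line at (275,121) and the pivot at about (219,224). All four dishes are on their spots.

```bash
python3 - <<'E'
from h import *
s=load('w6');t=load('top0');c=load('scene0')
print('knob',tri((s,321,247),(t,315.9,285.9),(c,290.6,204.1)),plane(s,321,247,.129),plane(t,315.9,285.9,.129),plane(c,290.6,204.1,.129))
print('post',plane(s,197,268,.126),plane(t,275.1,298.6,.126))
print('mark',tri((s,275,121.3),(t,300,255.3)),tri((s,292,121),(t,306.5,255.5),(c,319.4,243.9)))
print('ptr',tri((s,280.5,247),(t,302,296.2)))
for z in (.01,.02,.03,.04): print(z,plane(s,275,121.3,z),plane(s,280.5,247,z))
for a,b in [((228,60),(220,150)),((192,60),(191,145)),((286,10),(290,130))]: 
    d=plane(s,*a,.04)-plane(s,*b,.04);print('dir',np.arctan2(d[1],d[0]))
for z in (.07,.09): print('pivot',plane(s,219,225,z),plane(t,286.,284.3,z))
E
```

```text
knob [ 0.43497098 -0.07365551  0.12928592] [ 0.43568108 -0.07255388  0.129     ] [ 0.43459583 -0.07483578  0.129     ] [ 0.43433039 -0.073366    0.129     ]
post [0.41975302 0.00796135 0.126     ] [0.40166595 0.02552941 0.126     ]
mark [ 0.5145865  -0.0323209   0.00899831] [ 0.5145308 -0.0487056  0.01494  ]
ptr [ 0.40603128 -0.03927529  0.03916469]
0.01 [ 0.51360939 -0.03269004  0.01      ] [ 0.39665993 -0.03574781  0.01      ]
0.02 [ 0.51337506 -0.03380132  0.02      ] [ 0.39993083 -0.03676744  0.02      ]
0.03 [ 0.51314073 -0.0349126   0.03      ] [ 0.40320173 -0.03778707  0.03      ]
0.04 [ 0.51290641 -0.03602388  0.04      ] [ 0.40647263 -0.03880671  0.04      ]
dir -0.09990911775478052
dir -0.023988404762728878
dir 0.035589867831955495
pivot [0.43395341 0.00617582 0.07      ] [0.43687162 0.00173349 0.07      ]
pivot [0.43920389 0.00062531 0.09      ] [0.43704691 0.00086297 0.09      ]
```

Request:
move_arm --commands "-0.5 3 30 0 0 0 0.2;-0.5 3 60 0 0 0 0.2;-0.5 3 85 0 0 0 0.2;-0.5 3 97 0 0 0 0.2;-0.5 3 101 0 0 0 0.2" --grip_force 20

```text
t: 30.65
tcp_pos: [0.4353, -0.0748, 0.0979]
tool_rot: [1.0, 0.0, -0.0, -0.0]
force: [-0.2, 1.0, 0.2]
finger_gap: 0.597
gripper_force: 0.0
```

Request:
move_arm --commands "0 0 0 0 0 0 -1;0 0 0 0 0 0 -1;0 0 0 0 0 0 -1;0 0 0 0 0 0 -1;0 0 0 0 0 0 -1"

```text
t: 31.28
tcp_pos: [0.4358, -0.0738, 0.0991]
tool_rot: [1.0, -0.001, 0.001, -0.001]
force: [2.3, 7.2, 0.7]
finger_gap: 0.205
gripper_force: 22.5
```

Request:
move_arm --commands "10.2 -0.5 0 0 0 0 -1;20.2 -2.3 0 0 0 0 -1;29.9 -5.5 0 0 0 0 -1;39.2 -9.8 0 0 0 0 -1;47.7 -15.4 0 0 0 0 -1"

```text
t: 31.9
tcp_pos: [0.4839, -0.0612, 0.0992]
tool_rot: [1.0, 0.001, 0.001, 0.002]
force: [-2.2, -6.4, 1.9]
finger_gap: 0.203
gripper_force: 22.7
```

Request:
move_arm --commands "7.8 -6.6 0 0 0 0 -1;14.7 -14.1 0 0 0 0 -1;20.5 -22.5 0 0 0 0 -1;24.3 -29.8 0 0 0 0 -1;27.3 -37.3 0 0 0 0 -1"

```text
t: 32.52
tcp_pos: [0.517, -0.026, 0.0996]
tool_rot: [1.0, 0.001, 0.007, 0.003]
force: [6.1, -7.4, -4.7]
finger_gap: 0.197
gripper_force: 19.6
```

Request:
move_arm --commands "0 0 0 0 0 0 -1;0 0 0 0 0 0 -1;0 0 0 0 0 0 -0.2;0 0 0 0 0 0 -0.2;0 0 0 0 0 0 -0.2"

```text
t: 33.15
tcp_pos: [0.51, -0.0223, 0.0984]
tool_rot: [1.0, 0.0, -0.0, -0.0]
force: [-0.7, -0.3, -0.6]
finger_gap: 0.401
gripper_force: 0.0
```

Request:
move_arm --commands "0 0 -20 0 0 0 -0.2;0 0 -60 0 0 0 -0.2;-35 -8 -100 0 0 0 -0.2;-80 -8 -100 0 0 0 -0.2;-80 -8 -100 0 0 0 -0.2"

```text
t: 33.78
tcp_pos: [0.4258, -0.0132, 0.1984]
tool_rot: [1.0, -0.0, -0.002, -0.001]
force: [-0.1, -0.3, 0.5]
finger_gap: 0.401
gripper_force: 0.0
```

```bash
python3 chk.py 7
```

```text
[ 0.42584817 -0.01319217  0.19841524]
(array([54.7, 40. ]), np.int32(2318), array([0.6065, 0.2499, 0.028 ]))
(array([110.4,  81.7]), np.int32(3106), array([0.5507, 0.1782, 0.028 ]))
(array([ 10.8, 100.4]), np.int32(1203), array([0.5539, 0.3167, 0.028 ]))
(array([320.2, 149.8]), np.int32(2481), array([ 0.4782, -0.0152,  0.028 ]))
(array([ 23., 177.]), np.int32(1587), array([0.4682, 0.3043, 0.028 ]))
top (array([201.2, 221.3]), np.int32(373), array([0.5982, 0.2277, 0.058 ])) [0.6015 0.2341 0.028 ]
top (array([173.4, 238.9]), np.int32(377), array([0.5506, 0.2988, 0.058 ])) [0.5529 0.3067 0.028 ]
top (array([225.7, 241.2]), np.int32(369), array([0.5469, 0.1621, 0.058 ])) [0.5491 0.1671 0.028 ]
top (array([182. , 270.5]), np.int32(379), array([0.4683, 0.2737, 0.058 ])) [0.4688 0.281  0.028 ]
```

View pics/w7.png

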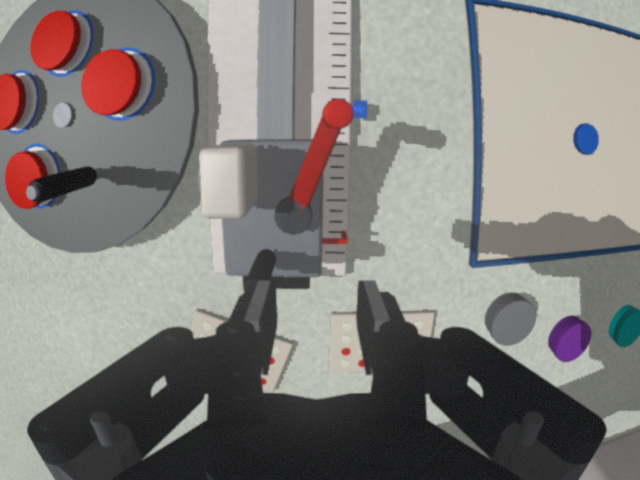

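The wrist view shows the lever swung to point mostly along the rail, knob top at px (337,112), pivot at (294,214), post top at (264,257) and pointer tip at (346,238).

```bash
python3 - <<'E'
from h import *
s=load('w7');k=plane(s,337,112,.129);P=np.array([.4365,.004])
d=k[:2]-P;print(k,np.hypot(*d),np.degrees(np.arctan2(d[1],d[0])))
print('post',plane(s,264,257,.126),tri((s,264,257),(load('top0'),275.1,298.6),(load('scene0'),312.4,175.1)))
print('ptr',plane(s,346,238,.039))
E
```

```text
[ 0.50587095 -0.02384142  0.129     ] 0.07474939840011664 -21.867623841378173
post [0.4181661  0.02046522 0.126     ] [0.4064626  0.0239534  0.12596533]
ptr [ 0.40412485 -0.03737372  0.039     ]
```

Request:
move_arm --commands "-14 -19 0 0 0 0 -0.2;-28 -38 0 0 0 0 -0.2;-28 -38 0 0 0 0 -0.2;-28 -38 0 0 0 0 -0.2;-28 -38 0 0 0 0 -0.2" --grip_force 45

```text
t: 34.5
tcp_pos: [0.4033, 0.0232, 0.1983]
tool_rot: [1.0, -0.0, 0.0, 0.0]
force: [0.4, 0.1, 0.3]
finger_gap: 0.401
gripper_force: 0.0
```

```bash
python3 - <<'E'
from h import *
print(telemetry.sense()['tcp_pos'])
s=save('wrist','w8')
print('post from w6',tri((load('w6'),176,293),(load('top0'),275.1,298.6),(load('scene0'),312.4,175.1)))
cv2.imwrite('pics/w8c.png',cv2.resize(s['image'][150:400,180:460],None,fx=2,fy=2)[:,:,::-1])
E
```

```text
[0.40327698 0.02316301 0.19830921]
post from w6 [0.40170868 0.02498164 0.12922418]
```

View pics/w8c.png

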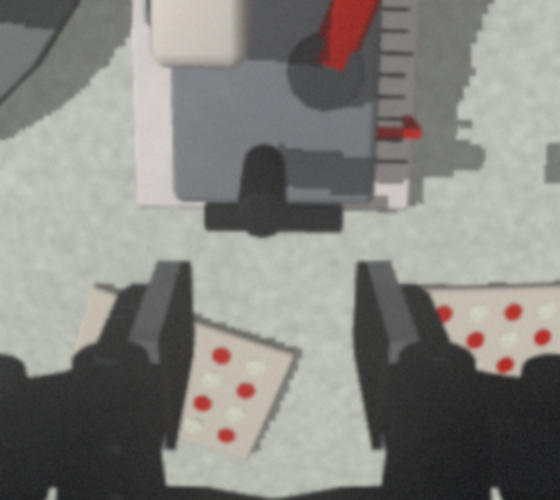

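The post top is between the fingers at px (311,257), about 2 mm to the left of centre.

Request:
move_arm --commands "-1.5 -2 30 0 0 0 -0.2;-1.5 -2 60 0 0 0 -0.2;-1.5 -2 85 0 0 0 -0.2;-1.5 -2 97 0 0 0 -0.2;-1.5 -2 102 0 0 0 -0.2"

```text
t: 35.17
tcp_pos: [0.401, 0.0252, 0.0956]
tool_rot: [1.0, -0.0, -0.001, -0.0]
force: [-0.3, 0.6, -0.9]
finger_gap: 0.399
gripper_force: 0.0
```

Request:
move_arm --commands "0 0 0 0 0 0 -1;0 0 0 0 0 0 -1;0 0 0 0 0 0 -1;0 0 0 0 0 0 -1;0 0 0 0 0 0 -1"

```text
t: 35.8
tcp_pos: [0.4011, 0.0267, 0.0964]
tool_rot: [1.0, -0.001, 0.0, -0.001]
force: [1.9, 8.6, -7.3]
finger_gap: 0.167
gripper_force: 43.9
```

Request:
move_arm --commands "10 0 0 0 0 0 -1;22 0 0 0 0 0 -1;34 0.5 0 0 0 0 -1;46 0.5 0 0 0 0 -1;55 0.7 0 0 0 0 -1"

```text
t: 36.42
tcp_pos: [0.4518, 0.0262, 0.0963]
tool_rot: [1.0, -0.0, -0.004, -0.001]
force: [-7.2, 3.0, 1.9]
finger_gap: 0.172
gripper_force: 44.8
```

Request:
move_arm --commands "12 0 0 0 0 0 -1;24 0 0 0 0 0 -1;36 0.5 0 0 0 0 -1;45 0.5 0 0 0 0 -1;49 0.7 0 0 0 0 -1"

```text
t: 37.05
tcp_pos: [0.5012, 0.0256, 0.0964]
tool_rot: [1.0, -0.0, -0.004, -0.001]
force: [-6.7, 3.7, 3.0]
finger_gap: 0.166
gripper_force: 44.9
```

```bash
python3 - <<'E'
from h import *
print(telemetry.sense()['tcp_pos'])
s=save('wrist','w9')
t=save('top','t9')
a=cv2.resize(t['image'][230:300,240:340],None,fx=4,fy=4,interpolation=cv2.INTER_CUBIC)
b=s['image'][60:340,200:600]
cv2.imwrite('pics/c9.png',np.vstack([a,b])[:,:,::-1])
E
```

```text
[0.50122818 0.02561731 0.09636667]
```

View pics/c9.png

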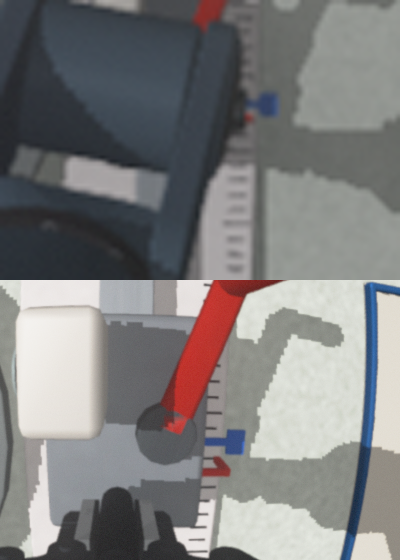

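The pointer is just short of the mark. In the wrist view the pointer tip is at full px (427,246) and the mark line at (415,221).

```bash
python3 - <<'E'
from h import *
s=load('w9')
h=cv2.cvtColor(s['image'],cv2.COLOR_RGB2HSV).astype(int);H,S,V=h[...,0],h[...,1],h[...,2]
mb=((H>100)&(H<128)&(S>90));mr=(((H<10)|(H>170))&(S>110))
for n,m in(('b',mb),('r',mr)):
    m=m.copy();m[:200]=0;m[265:]=0;m[:,:395]=0;m[:,460:]=0
    ys,xs=np.nonzero(m)
    for x in range(395,450,3):
        c=ys[xs==x]
        if len(c):print(n,x,c.min(),c.max(),end=' | ')
    print()
for z in(.009,.015): print('mark',z,plane(s,417,221.5,z))
for z in(.030,.035,.039): print('ptr',z,plane(s,427,246,z))
E
```

```text
b 407 218 225 | b 410 218 225 | b 413 218 225 | b 416 218 225 | b 419 218 225 | b 422 218 225 | b 425 218 226 | b 428 210 233 | b 431 210 233 | b 434 210 233 | b 437 210 233 | b 440 210 233 | b 443 211 232 | 
r 404 249 255 | r 407 249 255 | r 410 249 255 | r 413 249 255 | r 416 237 255 | r 419 238 255 | r 422 241 255 | r 425 244 255 | r 428 248 255 | 
mark 0.009 [ 0.51243135 -0.03949149  0.009     ]
mark 0.015 [ 0.5139863  -0.03779135  0.015     ]
ptr 0.03 [ 0.50239308 -0.04121161  0.03      ]
ptr 0.035 [ 0.50405707 -0.03961238  0.035     ]
ptr 0.039 [ 0.50538826 -0.038333    0.039     ]
```

Request:
move_arm --commands "3 0 0 0 0 0 -1;6 0 0 0 0 0 -1;8 0 0 0 0 0 -1;8 0 0 0 0 0 -1;8 0 0 0 0 0 -1"

```text
t: 37.78
tcp_pos: [0.5091, 0.0255, 0.0963]
tool_rot: [1.0, -0.0, -0.004, -0.001]
force: [-5.2, 3.9, 0.5]
finger_gap: 0.172
gripper_force: 44.9
```

Request:
move_arm --commands "0 0 0 0 0 0 -0.2;0 0 0 0 0 0 -0.2;0 0 0 0 0 0 -0.2;0 0 -20 0 0 0 -0.2;0 0 -70 0 0 0 -0.2"

```text
t: 38.4
tcp_pos: [0.5115, 0.0241, 0.1653]
tool_rot: [1.0, -0.0, -0.003, -0.0]
force: [1.5, 1.8, 0.1]
finger_gap: 0.4
gripper_force: 0.0
```

Request:
move_arm --commands "-20 0 -40 0 0 0 -0.2;-60 50 -70 0 0 0 -0.2;-80 100 -70 0 0 0 -0.2;-80 150 -70 0 0 0 -0.2;-80 200 -70 0 0 0 -0.2"

```text
t: 39.02
tcp_pos: [0.4327, -0.1777, 0.237]
tool_rot: [1.0, -0.0, 0.001, 0.001]
force: [1.6, -0.3, 0.5]
finger_gap: 0.399
gripper_force: 0.0
```

```bash
python3 - <<'E'
from h import *
print(telemetry.sense()['tcp_pos'])
s=save('wrist','w10')
t=save('top','t10');c=save('scene','s10')
a=cv2.resize(t['image'][215:305,240:340],None,fx=4,fy=4,interpolation=cv2.INTER_CUBIC)
b=cv2.resize(c['image'][200:290,270:370],None,fx=4,fy=4,interpolation=cv2.INTER_CUBIC)
cv2.imwrite('pics/c10.png',np.hstack([a,b])[:,:,::-1])
E
```

```text
[ 0.43269586 -0.17769033  0.23702837]
```

View pics/c10.png

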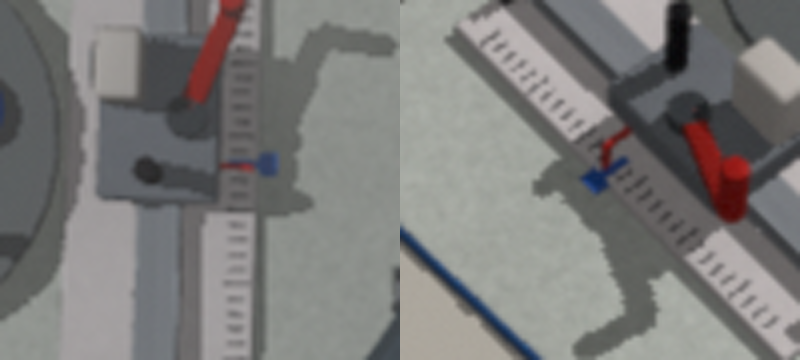

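The top crop shows the pointer and the blue mark nearly level, within about 0.7 px. I'll put the wrist camera straight above the mark so the pointer's height doesn't affect the reading.

Request:
move_arm --commands "12 -50 20 0 0 0 -0.2;12 -100 40 0 0 0 -0.2;12 -145 60 0 0 0 -0.2;12 -145 60 0 0 0 -0.2;12 -145 60 0 0 0 -0.2"

```text
t: 39.8
tcp_pos: [0.4452, -0.0304, 0.1766]
tool_rot: [1.0, 0.001, 0.0, 0.0]
force: [0.6, 0.1, -0.2]
finger_gap: 0.398
gripper_force: 0.0
```

Request:
move_arm --commands "0 0 0 0 0 0 -0.2;0 0 0 0 0 0 -0.2;0 0 0 0 0 0 -0.2;0 0 0 0 0 0 -0.2;0 0 0 0 0 0 -0.2"

```text
t: 40.42
tcp_pos: [0.4449, -0.031, 0.1763]
tool_rot: [1.0, -0.0, 0.0, -0.0]
force: [0.3, 0.2, -0.7]
finger_gap: 0.399
gripper_force: 0.0
```

```bash
python3 - <<'E'
from h import *
s=save('wrist','w11');P=s['pose'];print(telemetry.sense()['tcp_pos'],P[:3,3])
# pixel of mark
R=P[:3,:3];d=R.T@(np.array([.5145,-.033,.009])-P[:3,3]);th=np.arctan2(np.hypot(d[0],d[1]),d[2]);k=th*s['fx']/np.hypot(d[0],d[1]);u,v=s['cx']+d[0]*k,s['cy']+d[1]*k;print(u,v)
u,v=int(u),int(v)
cv2.imwrite('pics/c11.png',cv2.resize(s['image'][v-50:v+50,u-60:u+60],None,fx=5,fy=5,interpolation=cv2.INTER_CUBIC)[:,:,::-1]);print(u-60,v-50)
for z in(.009,.03): print(plane(s,u,v,z),plane(s,u,v+5,z))
E
```

```text
[ 0.4448524  -0.03095392  0.17631608] [ 0.51487048 -0.03025245  0.32075779]
319.88248337781647 130.2715589975733
259 80
[ 0.51472676 -0.03226908  0.009     ] [ 0.51053217 -0.03227154  0.009     ]
[ 0.51473644 -0.03213324  0.03      ] [ 0.5108244  -0.03213553  0.03      ]
```

View pics/c11.png

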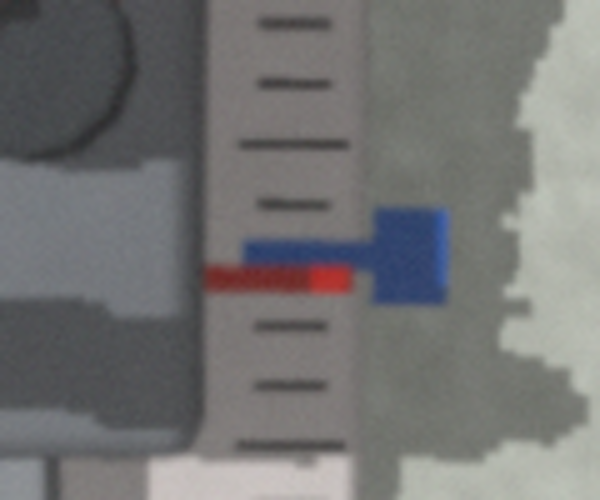

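The pointer centre is at crop row 279 and the mark at row 255, with scale ticks 60 rows (10 mm) apart. That puts the pointer about 3.9 mm short, so I'll push a little farther.

Request:
move_arm --commands "32 -28 0 0 0 0 -0.2;64.5 -56.5 0 0 0 0 -0.2;64.5 -56.5 30 0 0 0 -0.2;64.5 -56.5 65 0 0 0 -0.2;64.5 -56.5 80 0 0 0 -0.2"

```text
t: 41.1
tcp_pos: [0.5083, 0.026, 0.0947]
tool_rot: [1.0, 0.0, -0.002, -0.0]
force: [-0.2, 0.4, 0.5]
finger_gap: 0.399
gripper_force: 0.0
```

Request:
move_arm --commands "0 0 0 0 0 0 -1;0 0 0 0 0 0 -1;0 0 0 0 0 0 -1;0 0 0 0 0 0 -1;0 0 0 0 0 0 -1"

```text
t: 41.72
tcp_pos: [0.5089, 0.0256, 0.096]
tool_rot: [1.0, -0.0, -0.0, -0.0]
force: [0.8, -1.7, -17.5]
finger_gap: 0.171
gripper_force: 44.0
```

Request:
move_arm --commands "2 0 0 0 0 0 -1;4 0 0 0 0 0 -1;6 0 0 0 0 0 -1;7 0 0 0 0 0 -1;7 0 0 0 0 0 -1"

```text
t: 42.35
tcp_pos: [0.5129, 0.0255, 0.0959]
tool_rot: [1.0, 0.0, -0.004, 0.0]
force: [-6.3, -2.8, -12.3]
finger_gap: 0.175
gripper_force: 44.5
```

Request:
move_arm --commands "1 0 0 0 0 0 -1;1 0 0 0 0 0 -1;1 0 0 0 0 0 -1;1 0 0 0 0 0 -0.2;1 0 0 0 0 0 -0.2"

```text
t: 42.98
tcp_pos: [0.5199, 0.0254, 0.0982]
tool_rot: [1.0, -0.0, 0.003, 0.0]
force: [0.6, 0.2, -0.6]
finger_gap: 0.397
gripper_force: 0.0
```

Request:
move_arm --commands "0 0 0 0 0 0 -0.2;0 0 -30 0 0 0 -0.2;0 0 -80 0 0 0 -0.2;-35 28 -80 0 0 0 -0.2;-71 57 -80 0 0 0 -0.2"

```text
t: 43.6
tcp_pos: [0.447, -0.032, 0.1778]
tool_rot: [1.0, 0.001, 0.002, 0.001]
force: [-1.0, -0.3, 0.6]
finger_gap: 0.404
gripper_force: 0.0
```

Request:
move_arm --commands "0 0 0 0 0 0 -0.2;0 0 0 0 0 0 -0.2;0 0 0 0 0 0 -0.2;0 0 0 0 0 0 -0.2;0 0 0 0 0 0 -0.2"

```text
t: 44.22
tcp_pos: [0.4467, -0.031, 0.1762]
tool_rot: [1.0, 0.0, -0.0, -0.0]
force: [-0.2, -0.1, 0.2]
finger_gap: 0.397
gripper_force: 0.0
```

```bash
cat > mk.py <<'E'
from h import *
s=save('wrist',sys.argv[1]);print(telemetry.sense()['tcp_pos'])
h=cv2.cvtColor(s['image'],cv2.COLOR_RGB2HSV).astype(int);H,S,V=h[...,0],h[...,1],h[...,2]
for n,m in(('b',((H>100)&(H<128)&(S>90))),('r',(((H<10)|(H>170))&(S>110)))):
    m=m.copy();m[:105]=0;m[165:]=0;m[:,:295]=0;m[:,355:]=0
    ys,xs=np.nonzero(m)
    for x in range(296,350,4):
        c=ys[xs==x]
        if len(c):print(n,x,c.min(),c.max(),end=' | ')
    print()
for r in reds(s,.129,800): print(r)
E
python3 mk.py w12; python3 - <<'E'
from h import *
s=load('w12');cv2.imwrite('pics/w12c.png',s['image'][:260,180:500,::-1])
E
```

```text
[ 0.44660915 -0.03109527  0.17617273]
b 332 131 135 | b 336 124 142 | b 340 124 142 | b 344 125 142 | b 348 125 131 | 
r 300 130 132 | r 304 130 132 | r 308 130 133 | r 312 130 133 | r 316 130 133 | r 320 130 133 | r 324 129 133 | r 328 129 133 | 
(array([284.4,  38.6]), np.int32(2011), array([ 0.565 , -0.0137,  0.129 ]))
(array([25.7, 63. ]), np.int32(2373), array([0.5748, 0.1554, 0.129 ]))
(array([ 80.1, 108.1]), np.int32(3258), array([0.538 , 0.1081, 0.129 ]))
```

View pics/w12c.png

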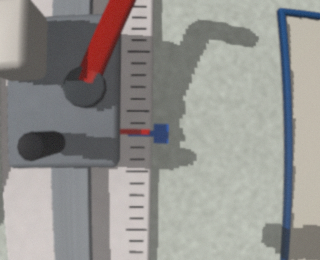

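In the crop the pointer (row 131) is about 1.7 mm past the mark (row 133). That leaves margin for drag while clamping. Next is the lever.

Request:
move_arm --commands "40 0 0 0 0 0 -0.2;85 -2 0 0 0 0 -0.2;130 -4 0 0 0 0 -0.2;160 -5 0 0 0 0 -0.2;172 -5.5 0 0 0 0 -0.2" --grip_force 25

```text
t: 44.9
tcp_pos: [0.6198, -0.0257, 0.1759]
tool_rot: [1.0, 0.0, 0.0, 0.0]
force: [0.1, -0.0, -0.2]
finger_gap: 0.4
gripper_force: 0.0
```

Request:
move_arm --commands "0 0 0 0 0 0 -0.2;0 0 0 0 0 0 -0.2;0 0 0 0 0 0 -0.2;0 0 0 0 0 0 -0.2;0 0 0 0 0 0 -0.2"

```text
t: 45.52
tcp_pos: [0.6181, -0.0259, 0.1765]
tool_rot: [1.0, -0.0, 0.0, 0.0]
force: [0.3, 0.4, 1.1]
finger_gap: 0.398
gripper_force: 0.0
```

```bash
python3 - <<'E'
from h import *
s=save('wrist','w13');print(telemetry.sense()['tcp_pos'])
h=cv2.cvtColor(s['image'],cv2.COLOR_RGB2HSV).astype(int);H,S,V=h[...,0],h[...,1],h[...,2]
m=(((H<10)|(H>170))&(S>110));m[:, :250]=0;m[:,400:]=0;m[:170]=0;m[380:]=0
for y in range(170,380,5):
    x=np.nonzero(m[y])[0]
    if len(x):print(y,x.min(),x.max(),V[y,x].mean().round(),end=' | ')
print(plane(load('t10'),297.6,215.2,.129))
E
```

```text
[ 0.61822554 -0.02589958  0.1764542 ]
225 311 321 112.0 | 230 307 327 109.0 | 235 305 328 110.0 | 240 303 329 110.0 | 245 300 330 116.0 | 250 298 331 157.0 | 255 297 332 166.0 | 260 294 332 165.0 | 265 292 331 162.0 | 270 290 327 158.0 | 275 288 311 144.0 | 280 286 309 144.0 | 285 283 307 143.0 | 290 282 304 145.0 | 295 280 302 142.0 | 300 277 300 134.0 | 305 276 298 132.0 | 310 277 296 132.0 | 315 277 294 126.0 | 320 277 286 122.0 | 325 279 331 121.0 | 330 330 332 93.0 | 335 309 333 114.0 | [ 0.60979183 -0.02635012  0.129     ]
```

```bash
python3 - <<'E'
from h import *
s=load('w13');t=save('top','t13')
h=cv2.cvtColor(s['image'],cv2.COLOR_RGB2HSV).astype(int);H,S,V=h[...,0],h[...,1],h[...,2]
m=((((H<10)|(H>170))&(S>110)&(V>150))).astype(np.uint8);m[:, :250]=0;m[:,400:]=0;m[:200]=0;m[300:]=0
cs,_=cv2.findContours(m,cv2.RETR_EXTERNAL,cv2.CHAIN_APPROX_NONE);c=max(cs,key=cv2.contourArea);print(cv2.boundingRect(c),cv2.fitEllipse(c))
for p in [(314,255),(314,259)]: print(plane(s,*p,.129))
I=s['image'][170:350,230:400];cv2.imwrite('pics/c13.png',cv2.resize(I,None,fx=3,fy=3)[:,:,::-1])
E
```

```text
(282, 245, 50, 55) ((306.67462158203125, 269.48193359375), (30.692781448364258, 62.73108673095703), 33.22665786743164)
[ 0.62095552 -0.0237403   0.129     ]
[ 0.61862774 -0.02373581  0.129     ]
```

View pics/c13.png

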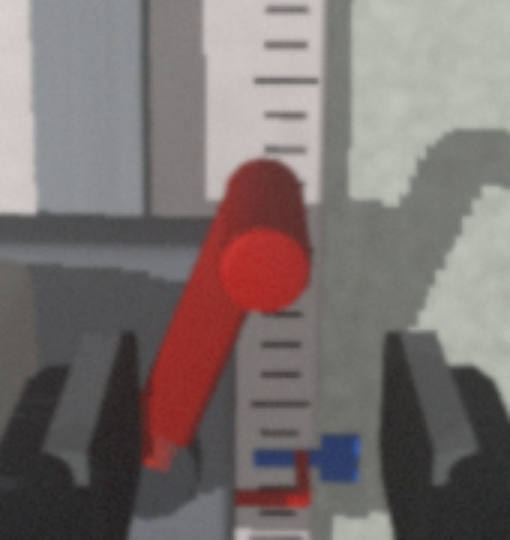

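The knob top is centred between the fingers at full px (318,260), at about (0.618, -0.026). The pointer tip is about 1.5 mm past the mark line.

Request:
move_arm --commands "0 0 25 0 0 0 -0.2;0 0 50 0 0 0 -0.2;0 0 70 0 0 0 -0.2;0 0 78 0 0 0 -0.2;0 0 78 0 0 0 -0.2"

```text
t: 46.25
tcp_pos: [0.6182, -0.0258, 0.098]
tool_rot: [1.0, 0.0, -0.0, -0.0]
force: [0.3, -0.0, -0.4]
finger_gap: 0.402
gripper_force: 0.0
```

Request:
move_arm --commands "0 0 0 0 0 0 -1;0 0 0 0 0 0 -1;0 0 0 0 0 0 -1;0 0 0 0 0 0 -1;0 0 0 0 0 0 -1" --grip_force 30

```text
t: 46.88
tcp_pos: [0.6193, -0.0262, 0.0992]
tool_rot: [1.0, 0.0, 0.001, 0.0]
force: [0.9, -1.1, 5.0]
finger_gap: 0.2
gripper_force: 29.8
```

Request:
move_arm --commands "-6 11.6 0 0 0 0 -1;-13.2 21.5 0 0 0 0 -1;-22 30 0 0 0 0 -1;-30.8 36.4 0 0 0 0 -1;-40.4 41.5 0 0 0 0 -1"

```text
t: 47.5
tcp_pos: [0.58, -0.0667, 0.0991]
tool_rot: [1.0, -0.001, 0.003, -0.001]
force: [6.0, 5.8, 2.6]
finger_gap: 0.197
gripper_force: 29.9
```

Request:
move_arm --commands "-8.9 3.4 0 0 0 0 -1;-16.8 5.3 0 0 0 0 -1;-23.6 6.3 0 0 0 0 -1;-28 6.7 0 0 0 0 -1;-28 6.7 0 0 0 0 -1"

```text
t: 48.12
tcp_pos: [0.5516, -0.0744, 0.0991]
tool_rot: [1.0, -0.001, 0.002, 0.0]
force: [4.3, 0.8, 4.7]
finger_gap: 0.203
gripper_force: 30.1
```

```bash
python3 - <<'E'
from h import *
s=save('wrist','w14');print(telemetry.sense()['tcp_pos'],telemetry.sense()['force'])
E
```

```text
[ 0.55161283 -0.07438368  0.09906476] [3.87895366 0.77396564 4.79965276]
```

Request:
move_arm --commands "-1 0 0 0 0 0 -1;-2 0 0 0 0 0 -1;-2 0 0 0 0 0 -1;-2 0 0 0 0 0 -1;-2 0 0 0 0 0 -1"

```text
t: 48.8
tcp_pos: [0.5506, -0.0745, 0.0991]
tool_rot: [1.0, -0.001, 0.003, 0.0]
force: [5.6, 1.7, 4.0]
finger_gap: 0.196
gripper_force: 30.0
```

Release, lift and look from above the mark.

Request:
move_arm --commands "0 0 0 0 0 0 -0.2;0 0 0 0 0 0 -0.2;0 0 0 0 0 0 -0.2;0 0 -30 0 0 0 -0.2;0 0 -78 0 0 0 -0.2"

```text
t: 49.42
tcp_pos: [0.5459, -0.0736, 0.1752]
tool_rot: [1.0, 0.0, -0.003, -0.001]
force: [1.6, -0.0, 0.5]
finger_gap: 0.396
gripper_force: 0.0
```

Request:
move_arm --commands "-40 -18 0 0 0 0 -0.2;-80 -36 0 0 0 0 -0.2;-102 -43 0 0 0 0 -0.2;-102 -43 0 0 0 0 -0.2;-102 -43 0 0 0 0 -0.2"

```text
t: 50.05
tcp_pos: [0.4474, -0.0317, 0.1765]
tool_rot: [1.0, -0.0, 0.001, 0.0]
force: [-0.4, -0.2, -0.0]
finger_gap: 0.396
gripper_force: 0.0
```

Request:
move_arm --commands "0 0 0 0 0 0 -0.2;0 0 0 0 0 0 -0.2;0 0 0 0 0 0 -0.2;0 0 0 0 0 0 -0.2;0 0 0 0 0 0 -0.2"

```text
t: 50.68
tcp_pos: [0.446, -0.0311, 0.1763]
tool_rot: [1.0, 0.0, -0.0, 0.0]
force: [-0.2, -0.1, 0.8]
finger_gap: 0.403
gripper_force: 0.0
```

```bash
python3 mk.py w15; python3 - <<'E'
from h import *
s=load('w15')
h=cv2.cvtColor(s['image'],cv2.COLOR_RGB2HSV).astype(int);H,S,V=h[...,0],h[...,1],h[...,2]
m=(((H<10)|(H>170))&(S>110)).astype(np.uint8)
n,l,st,c=cv2.connectedComponentsWithStats(m)
for i in range(1,n):
    if st[i][4]>150 and 200<c[i][0]<500 and c[i][1]<260:
        print(st[i],c[i].round(1))
        if st[i][4]>1000:
            x0,w=st[i][0],st[i][2]
            for x in range(x0,x0+w,8):
                y=np.nonzero(l[:,x]==i)[0];print(x,y.min(),y.max(),end=' | ')
E
```

```text
[ 0.44597015 -0.03106947  0.17630089]
b 332 130 134 | b 336 123 141 | b 340 124 141 | b 344 124 141 | b 348 124 133 | 
r 300 132 133 | r 304 131 134 | r 308 131 134 | r 312 131 134 | r 316 131 134 | r 320 131 135 | r 324 130 135 | r 328 131 135 | 
(array([25.7, 62.6]), np.int32(2364), array([0.5745, 0.1553, 0.129 ]))
(array([350.4,  75.2]), np.int32(3404), array([ 0.5446, -0.0474,  0.129 ]))
(array([ 80. , 107.4]), np.int32(3250), array([0.5377, 0.1081, 0.129 ]))
[ 279   47  137   51 3404] [350.4  75.2]
279 76 79 | 287 73 96 | 295 72 95 | 303 71 94 | 311 70 93 | 319 69 92 | 327 68 91 | 335 68 90 | 343 67 89 | 351 66 88 | 359 66 88 | 367 66 87 | 375 65 86 | 383 57 86 | 391 49 84 | 399 47 80 | 407 49 76 | 415 59 67 |
```

```bash
python3 - <<'E'
from h import *
s=load('w15')
def ang(a,b,z):
    d=plane(s,*b,z)-plane(s,*a,z);return np.degrees(np.arctan2(d[1],d[0])),d
for z in(.07,.08): print(z,ang((295,83.5),(367,76.5),z))
s=load('w6')
h=cv2.cvtColor(s['image'],cv2.COLOR_RGB2HSV).astype(int);H,S,V=h[...,0],h[...,1],h[...,2]
m=(((H<10)|(H>170))&(S>110)).astype(np.uint8);n,l,st,c=cv2.connectedComponentsWithStats(m)
i=[i for i in range(1,n) if abs(c[i][0]-286.5)<1][0]
pts=[]
for x in (232,240,260,280,296):
    y=np.nonzero(l[:,x]==i)[0];print(x,y.min(),y.max());pts.append((x,(y.min()+y.max())/2))
print('w6',ang(pts[1],pts[4],.075))
E
```

```text
0.07 (np.float64(-83.6098465639396), array([ 0.00535766, -0.04783881,  0.        ]))
0.08 (np.float64(-83.60984656393963), array([ 0.00514396, -0.04593072,  0.        ]))
232 216 235
240 216 236
260 216 236
280 217 236
296 217 236
w6 (np.float64(-90.46434429956194), array([-0.0003459 , -0.04267981,  0.        ]))
```

Request:
move_arm --commands "45 18 0 0 0 0 -0.2;85 36 0 0 0 0 -0.2;104.5 43.5 20 0 0 0 -0.2;104.5 43.5 60 0 0 0 -0.2;104.5 43.5 78 0 0 0 -0.2"

```text
t: 51.35
tcp_pos: [0.5495, -0.0743, 0.0962]
tool_rot: [1.0, -0.0, -0.002, -0.001]
force: [-0.0, -0.0, 0.4]
finger_gap: 0.403
gripper_force: 0.0
```

Request:
move_arm --commands "0 0 0 0 0 0 -1;0 0 0 0 0 0 -1;0 0 0 0 0 0 -1;0 0 0 0 0 0 -1;0 0 0 0 0 0 -1"

```text
t: 51.98
tcp_pos: [0.5493, -0.0742, 0.0973]
tool_rot: [1.0, 0.0, -0.001, -0.0]
force: [1.3, -1.5, -24.5]
finger_gap: 0.198
gripper_force: 29.8
```

Request:
move_arm --commands "-2 0 0 0 0 0 -1;-4 0.3 0 0 0 0 -1;-6 0.5 0 0 0 0 -1;-8 0.5 0 0 0 0 -1;-8 0.5 0 0 0 0 -1"

```text
t: 52.6
tcp_pos: [0.5434, -0.0746, 0.0976]
tool_rot: [1.0, -0.001, 0.001, -0.001]
force: [4.0, 1.7, -25.6]
finger_gap: 0.201
gripper_force: 29.9
```

Request:
move_arm --commands "0 0 0 0 0 0 -0.2;0 0 0 0 0 0 -0.2;0 0 0 0 0 0 -0.2;0 0 -30 0 0 0 -0.2;0 0 -78 0 0 0 -0.2"

```text
t: 53.22
tcp_pos: [0.5416, -0.0749, 0.1768]
tool_rot: [1.0, -0.0, -0.001, -0.0]
force: [0.9, -0.0, -0.6]
finger_gap: 0.397
gripper_force: 0.0
```

Request:
move_arm --commands "-40 -18 0 0 0 0 -0.2;-80 -36 0 0 0 0 -0.2;-97 -43 0 0 0 0 -0.2;-97 -43 0 0 0 0 -0.2;-97 -43 0 0 0 0 -0.2"

```text
t: 53.85
tcp_pos: [0.4473, -0.0328, 0.1771]
tool_rot: [1.0, -0.0, 0.002, 0.001]
force: [-0.4, 0.7, -0.1]
finger_gap: 0.401
gripper_force: 0.0
```

Request:
move_arm --commands "0 0 0 0 0 0 -0.2;0 0 0 0 0 0 -0.2;0 0 0 0 0 0 -0.2;0 0 0 0 0 0 -0.2;0 0 0 0 0 0 -0.2"

```text
t: 54.48
tcp_pos: [0.4455, -0.0321, 0.1763]
tool_rot: [1.0, 0.0, -0.0, -0.0]
force: [0.3, 0.4, 0.1]
finger_gap: 0.402
gripper_force: 0.0
```

```bash
python3 mk.py w16; python3 - <<'E'
from h import *
s=load('w16')
h=cv2.cvtColor(s['image'],cv2.COLOR_RGB2HSV).astype(int);H,S,V=h[...,0],h[...,1],h[...,2]
m=(((H<10)|(H>170))&(S>110)).astype(np.uint8)
n,l,st,c=cv2.connectedComponentsWithStats(m)
i=[i for i in range(1,n) if st[i][4]>2500 and 250<c[i][0]<400][0]
p=[(x,np.nonzero(l[:,x]==i)[0]) for x in (295,327,359)]
p=[(x,(y.min()+y.max())/2) for x,y in p];d=plane(s,*p[2],.075)-plane(s,*p[0],.075);print('lever',np.degrees(np.arctan2(d[1],d[0])))
t=save('top','t16')
for r in reds(t,.058,200):
    if r[2][1]>.1: print(r)
S=np.array([[.5982,.2283],[.5503,.298],[.547,.1612],[.4693,.2733]])
from scipy.optimize import least_squares
print('axis',least_squares(lambda a:np.hypot(*(S-a).T)-.072,[.526,.228]).x)
print('crank',plane(load('top0'),209.1,270.9,.130),plane(load('scene0'),376.9,157.6,.130))
E
```

```text
[ 0.44544794 -0.03204226  0.17627633]
b 332 129 135 | b 336 123 140 | b 340 123 140 | b 344 123 141 | 
r 300 131 133 | r 304 130 133 | r 308 130 133 | r 312 130 134 | r 316 130 134 | r 320 130 134 | r 324 130 134 | 
(array([25. , 62.3]), np.int32(2361), array([0.5743, 0.155 , 0.129 ]))
(array([347.2,  80.7]), np.int32(3457), array([ 0.5412, -0.0468,  0.129 ]))
(array([ 79. , 106.9]), np.int32(3236), array([0.5376, 0.1078, 0.129 ]))
lever -87.69344174016717
(array([201.2, 221.3]), np.int32(371), array([0.5981, 0.2277, 0.058 ]))
(array([173.4, 239. ]), np.int32(375), array([0.5504, 0.2988, 0.058 ]))
(array([225.8, 241.2]), np.int32(369), array([0.5468, 0.1621, 0.058 ]))
(array([182. , 270.5]), np.int32(379), array([0.4683, 0.2737, 0.058 ]))
axis [0.52644305 0.23003118]
crank [0.46741407 0.18935066 0.13      ] [0.46579263 0.18925879 0.13      ]
```

Request:
move_arm --commands "4 -50 0 0 0 0 -0.2;9 -105 0 0 0 0 -0.2;15 -160 0 0 0 0 -0.2;21 -210 0 0 0 0 -0.2;21 -221 0 0 0 0 -0.2" --grip_force 25

```text
t: 55.2
tcp_pos: [0.4666, 0.1916, 0.1764]
tool_rot: [1.0, 0.002, 0.0, -0.0]
force: [-0.3, -0.9, 0.4]
finger_gap: 0.399
gripper_force: 0.0
```

Request:
move_arm --commands "0 0 20 0 0 0 -0.2;0 0 50 0 0 0 -0.2;0 0 75 0 0 0 -0.2;0 0 85 0 0 0 -0.2;0 0 85 0 0 0 -0.2"

```text
t: 55.82
tcp_pos: [0.4662, 0.1883, 0.091]
tool_rot: [1.0, -0.0, -0.001, 0.0]
force: [0.3, 0.7, -0.4]
finger_gap: 0.402
gripper_force: 0.0
```

Request:
move_arm --commands "0 0 0 0 0 0 -1;0 0 0 0 0 0 -1;0 0 0 0 0 0 -1;0 0 0 0 0 0 -1;0 0 0 0 0 0 -1"

```text
t: 56.45
tcp_pos: [0.4669, 0.1889, 0.0921]
tool_rot: [1.0, 0.0, 0.001, 0.0]
force: [-1.2, -1.7, 5.8]
finger_gap: 0.2
gripper_force: 25.0
```

```bash
python3 - <<'E'
import numpy as np
R=72;f0=214.3
for k in range(12):
    a=f0+30*k;print(int(30*k),[(round(R*(np.cos(np.radians(a+6*i))-np.cos(np.radians(a))),1),round(-R*(np.sin(np.radians(a+6*i))-np.sin(np.radians(a))),1)) for i in range(1,6)])
E
```

```text
0 [(np.float64(4.6), np.float64(6.0)), (np.float64(9.7), np.float64(11.5)), (np.float64(15.4), np.float64(16.4)), (np.float64(21.6), np.float64(20.7)), (np.float64(28.3), np.float64(24.3))]
30 [(np.float64(7.0), np.float64(2.9)), (np.float64(14.2), np.float64(5.1)), (np.float64(21.6), np.float64(6.5)), (np.float64(29.1), np.float64(7.1)), (np.float64(36.6), np.float64(6.9))]
60 [(np.float64(7.5), np.float64(-1.0)), (np.float64(14.8), np.float64(-2.7)), (np.float64(21.9), np.float64(-5.2)), (np.float64(28.7), np.float64(-8.4)), (np.float64(35.2), np.float64(-12.3))]
90 [(np.float64(6.0), np.float64(-4.6)), (np.float64(11.5), np.float64(-9.7)), (np.float64(16.4), np.float64(-15.4)), (np.float64(20.7), np.float64(-21.6)), (np.float64(24.3), np.float64(-28.3))]
120 [(np.float64(2.9), np.float64(-7.0)), (np.float64(5.1), np.float64(-14.2)), (np.float64(6.5), np.float64(-21.6)), (np.float64(7.1), np.float64(-29.1)), (np.float64(6.9), np.float64(-36.6))]
150 [(np.float64(-1.0), np.float64(-7.5)), (np.float64(-2.7), np.float64(-14.8)), (np.float64(-5.2), np.float64(-21.9)), (np.float64(-8.4)
[... 538 characters left out ...]
7)), (np.float64(-21.9), np.float64(5.2)), (np.float64(-28.7), np.float64(8.4)), (np.float64(-35.2), np.float64(12.3))]
270 [(np.float64(-6.0), np.float64(4.6)), (np.float64(-11.5), np.float64(9.7)), (np.float64(-16.4), np.float64(15.4)), (np.float64(-20.7), np.float64(21.6)), (np.float64(-24.3), np.float64(28.3))]
300 [(np.float64(-2.9), np.float64(7.0)), (np.float64(-5.1), np.float64(14.2)), (np.float64(-6.5), np.float64(21.6)), (np.float64(-7.1), np.float64(29.1)), (np.float64(-6.9), np.float64(36.6))]
330 [(np.float64(1.0), np.float64(7.5)), (np.float64(2.7), np.float64(14.8)), (np.float64(5.2), np.float64(21.9)), (np.float64(8.4), np.float64(28.7)), (np.float64(12.3), np.float64(35.2))]
```

Request:
move_arm --commands "4.6 6 0 0 0 0 -1;9.7 11.5 0 0 0 0 -1;15.4 16.4 0 0 0 0 -1;21.6 20.7 0 0 0 0 -1;28.3 24.3 0 0 0 0 -1"

```text
t: 57.08
tcp_pos: [0.4942, 0.165, 0.0921]
tool_rot: [1.0, -0.0, -0.001, -0.0]
force: [-2.4, 0.9, 7.2]
finger_gap: 0.201
gripper_force: 25.3
```

Request:
move_arm --commands "7 2.9 0 0 0 0 -1;14.2 5.1 0 0 0 0 -1;21.6 6.5 0 0 0 0 -1;29.1 7.1 0 0 0 0 -1;36.6 6.9 0 0 0 0 -1"

```text
t: 57.7
tcp_pos: [0.531, 0.1575, 0.0921]
tool_rot: [1.0, 0.0, -0.0, 0.0]
force: [-2.3, -1.7, 7.2]
finger_gap: 0.201
gripper_force: 25.3
```

```bash
python3 - <<'E'
from h import *
t=save('top','t17');print(telemetry.sense()['tcp_pos'])
for r in reds(t,.058,100):
    if r[2][1]>.08: print(r)
E
```

```text
[0.53307989 0.15769864 0.09216131]
```

Forces are low and the handle follows well. I'll continue round.

Request:
move_arm --commands "7.5 -1 0 0 0 0 -1;14.8 -2.7 0 0 0 0 -1;21.9 -5.2 0 0 0 0 -1;28.7 -8.4 0 0 0 0 -1;35.2 -12.3 0 0 0 0 -1"

```text
t: 58.38
tcp_pos: [0.5669, 0.1698, 0.0921]
tool_rot: [1.0, 0.0, 0.0, 0.0]
force: [-2.2, -2.2, 6.5]
finger_gap: 0.205
gripper_force: 25.3
```

Request:
move_arm --commands "6 -4.6 0 0 0 0 -1;11.5 -9.7 0 0 0 0 -1;16.4 -15.4 0 0 0 0 -1;20.7 -21.6 0 0 0 0 -1;24.3 -28.3 0 0 0 0 -1"

```text
t: 59.0
tcp_pos: [0.5914, 0.1983, 0.0921]
tool_rot: [1.0, 0.0, 0.001, 0.0]
force: [-0.7, -2.6, 5.5]
finger_gap: 0.208
gripper_force: 25.2
```

Request:
move_arm --commands "2.9 -7 0 0 0 0 -1;5.1 -14.2 0 0 0 0 -1;6.5 -21.6 0 0 0 0 -1;7.1 -29.1 0 0 0 0 -1;6.9 -36.6 0 0 0 0 -1"

```text
t: 59.62
tcp_pos: [0.5982, 0.2349, 0.0921]
tool_rot: [1.0, 0.0, 0.001, 0.0]
force: [-0.1, -2.5, 5.1]
finger_gap: 0.204
gripper_force: 25.2
```

Request:
move_arm --commands "-1 -7.5 0 0 0 0 -1;-2.7 -14.8 0 0 0 0 -1;-5.2 -21.9 0 0 0 0 -1;-8.4 -28.7 0 0 0 0 -1;-12.3 -35.2 0 0 0 0 -1"

```text
t: 60.25
tcp_pos: [0.5859, 0.27, 0.0922]
tool_rot: [1.0, 0.0, 0.001, 0.0]
force: [0.9, -3.2, 6.0]
finger_gap: 0.202
gripper_force: 25.2
```

```bash
python3 - <<'E'
from h import *
t=save('top','t18');s=save('wrist','w18');print(telemetry.sense()['tcp_pos'])
for q in (t,s):
  for r in reds(q,.058,100):
    if r[2][1]>.08: print(r,np.hypot(*(r[2][:2]-[.5264,.2297])))
E
```

```text
[0.58502193 0.27120196 0.09210903]
(array([217.6, 226.8]), np.int32(362), array([0.5843, 0.1844, 0.058 ])) 0.07351530452905711
(array([226.4, 258.4]), np.int32(371), array([0.5018, 0.1591, 0.058 ])) 0.07476309249890616
(array([198.4, 276. ]), np.int32(372), array([0.4547, 0.2305, 0.058 ])) 0.07170446290155166
(array([468.8, 263.1]), np.int32(7591), array([0.5872, 0.1893, 0.058 ])) 0.07299863012413321
(array([502.9, 353. ]), np.int32(940), array([0.525 , 0.1537, 0.058 ])) 0.07601289364311818
(array([302.9, 381.6]), np.int32(1210), array([0.5113, 0.2803, 0.058 ])) 0.052805018700877296
(array([453.3, 385.4]), np.int32(267), array([0.5027, 0.1844, 0.058 ])) 0.05112514058660372
```

Request:
move_arm --commands "-4.6 -6 0 0 0 0 -1;-9.7 -11.5 0 0 0 0 -1;-15.4 -16.4 0 0 0 0 -1;-21.6 -20.7 0 0 0 0 -1;-28.3 -24.3 0 0 0 0 -1"

```text
t: 60.98
tcp_pos: [0.5578, 0.2943, 0.0921]
tool_rot: [1.0, 0.0, 0.001, 0.0]
force: [0.6, -3.4, 6.1]
finger_gap: 0.197
gripper_force: 25.3
```

Request:
move_arm --commands "-7 -2.9 0 0 0 0 -1;-14.2 -5.1 0 0 0 0 -1;-21.6 -6.5 0 0 0 0 -1;-29.1 -7.1 0 0 0 0 -1;-36.6 -6.9 0 0 0 0 -1"

```text
t: 61.6
tcp_pos: [0.5219, 0.3013, 0.0921]
tool_rot: [1.0, 0.0, 0.002, -0.0]
force: [2.3, -2.7, 5.7]
finger_gap: 0.203
gripper_force: 25.2
```

Request:
move_arm --commands "-7.5 1 0 0 0 0 -1;-14.8 2.7 0 0 0 0 -1;-21.9 5.2 0 0 0 0 -1;-28.7 8.4 0 0 0 0 -1;-35.2 12.3 0 0 0 0 -1"

```text
t: 62.22
tcp_pos: [0.4869, 0.2897, 0.0921]
tool_rot: [1.0, -0.0, 0.002, -0.001]
force: [3.9, -0.6, 5.5]
finger_gap: 0.202
gripper_force: 25.2
```

Request:
move_arm --commands "-6 4.6 0 0 0 0 -1;-11.5 9.7 0 0 0 0 -1;-16.4 15.4 0 0 0 0 -1;-20.7 21.6 0 0 0 0 -1;-24.3 28.3 0 0 0 0 -1"

```text
t: 62.85
tcp_pos: [0.4622, 0.2619, 0.0921]
tool_rot: [1.0, -0.0, 0.002, -0.001]
force: [2.3, 0.4, 6.4]
finger_gap: 0.205
gripper_force: 25.2
```

Request:
move_arm --commands "-2.9 7 0 0 0 0 -1;-5.1 14.2 0 0 0 0 -1;-6.5 21.6 0 0 0 0 -1;-7.1 29.1 0 0 0 0 -1;-6.9 36.6 0 0 0 0 -1"

```text
t: 63.48
tcp_pos: [0.4545, 0.2253, 0.0921]
tool_rot: [1.0, -0.001, 0.001, -0.001]
force: [0.4, 2.4, 8.0]
finger_gap: 0.204
gripper_force: 25.4
```

```bash
python3 - <<'E'
from h import *
t=save('top','t19');print(telemetry.sense()['tcp_pos'])
for r in reds(t,.058,100):
    if r[2][1]>.08: print(r,np.hypot(*(r[2][:2]-[.5264,.2297])))
E
```

```text
[0.45458494 0.22415464 0.09204982]
(array([182.5, 226.5]), np.int32(379), array([0.5834, 0.2761, 0.058 ])) 0.0734980271844082
(array([215.4, 225.9]), np.int32(372), array([0.5867, 0.1904, 0.058 ])) 0.07197624608160667
(array([225.7, 255.7]), np.int32(373), array([0.5088, 0.1612, 0.058 ])) 0.07072488953685255
```

Request:
move_arm --commands "1 7.5 0 0 0 0 -1;2.7 14.8 0 0 0 0 -1;5.2 21.9 0 0 0 0 -1;8.4 28.7 0 0 0 0 -1;12.3 35.2 0 0 0 0 -1"

```text
t: 64.15
tcp_pos: [0.4661, 0.19, 0.092]
tool_rot: [1.0, -0.001, 0.0, -0.001]
force: [-0.5, 2.2, 10.2]
finger_gap: 0.201
gripper_force: 25.6
```

Request:
move_arm --commands "4.6 6 0 0 0 0 -1;7 8.8 0 0 0 0 -1;7 8.8 0 0 0 0 -1;7 8.8 0 0 0 0 -1;7 8.8 0 0 0 0 -1"

```text
t: 64.78
tcp_pos: [0.4735, 0.1805, 0.092]
tool_rot: [1.0, -0.0, 0.0, -0.0]
force: [0.1, -2.1, 9.0]
finger_gap: 0.202
gripper_force: 25.7
```

Request:
move_arm --commands "0 0 0 0 0 0 -1;0 0 0 0 0 0 -0.2;0 0 0 0 0 0 -0.2;0 0 0 0 0 0 -0.2;0 0 -20 0 0 0 -0.2"

```text
t: 65.4
tcp_pos: [0.4719, 0.18, 0.1101]
tool_rot: [1.0, -0.0, -0.002, 0.0]
force: [1.3, 0.2, 0.1]
finger_gap: 0.403
gripper_force: 0.0
```

Request:
move_arm --commands "0 0 -40 0 0 0 -0.2;0 0 -90 0 0 0 -0.2;0 40 -90 0 0 0 -0.2;0 95 -90 0 0 0 -0.2;0 150 -90 0 0 0 -0.2"

```text
t: 66.03
tcp_pos: [0.4732, 0.0291, 0.2013]
tool_rot: [1.0, 0.001, 0.0, -0.0]
force: [0.7, -0.9, 0.1]
finger_gap: 0.4
gripper_force: 0.0
```

Request:
move_arm --commands "0 50 0 0 0 0 -0.2;0 105 0 0 0 0 -0.2;0 160 0 0 0 0 -0.2;0 200 0 0 0 0 -0.2;0 200 0 0 0 0 -0.2"

```text
t: 66.65
tcp_pos: [0.4737, -0.1727, 0.2011]
tool_rot: [1.0, -0.002, 0.0, 0.0]
force: [0.4, 0.5, -0.2]
finger_gap: 0.401
gripper_force: 0.0
```

```bash
python3 - <<'E'
from h import *
t=save('top','t20');s=save('scene','s20');print(telemetry.sense()['tcp_pos'],telemetry.sense()['force'])
A=np.array([.5264,.2297])
for r in reds(t,.058,100):
    if r[2][1]>-.1 : d=r[2][:2]-A;print(r,np.hypot(*d),np.degrees(np.arctan2(d[1],d[0])))
# residual blue ring / white visible around each dish
h=cv2.cvtColor(t['image'],cv2.COLOR_RGB2HSV).astype(int)
m=(h[...,1]<60)&(h[...,2]>125)
print(blobs(t,'black',(150,200,255,300),10))
for n,f in(('top0',None),('t20',None)):
    q=load(n);print(n,[b for b in blobs(q,'red',(255,200,345,315),3)],[b for b in blobs(q,'blue',(290,245,312,265),3)])
for c in (load('top0'),t): print([b for b in blobs(c,'blue',(380,240,420,280),30)])
E
```

```text
[ 0.47280472 -0.16939673  0.20084277] [-0.06275988  0.29375566  0.16030092]
(array([197.3, 221.5]), np.int32(372), array([0.5974, 0.238 , 0.058 ])) 0.07148349459840368 6.6676937934855305
(array([224.5, 237.7]), np.int32(369), array([0.556 , 0.1656, 0.058 ])) 0.07060431998114565 -65.21352383343026
(array([172.2, 242.9]), np.int32(376), array([0.54  , 0.3015, 0.058 ])) 0.07307667206434623 79.27438425711186
(array([303. , 241.8]), np.int32(157), array([ 0.5487, -0.0401,  0.058 ])) 0.27072002142434903 -85.27502535298449
(array([185.3, 272.8]), np.int32(379), array([0.4624, 0.2649, 0.058 ])) 0.07304135814728531 151.1892062570269
[([217.2, 268.9], [213, 266, 9, 6, 36])]
top0 [([302.3, 285.2], [287, 283, 31, 6, 142])] [([304.6, 255.7], [298, 253, 11, 6, 31])]
t20 [([297.9, 242.0], [288, 240, 21, 5, 92])] [([306.5, 255.5], [305, 254, 4, 4, 14])]
[([398.7, 260.4], [394, 256, 10, 10, 86])]
[]
```

Request:
move_arm --commands "-10 -45 8 0 0 0 -0.2;-20 -90 16 0 0 0 -0.2;-27 -137.5 24 0 0 0 -0.2;-27 -137.5 24.5 0 0 0 -0.2;-27 -137.5 24.5 0 0 0 -0.2"

```text
t: 67.38
tcp_pos: [0.4466, -0.0315, 0.177]
tool_rot: [1.0, 0.001, 0.0, 0.0]
force: [-0.0, 0.9, 0.1]
finger_gap: 0.401
gripper_force: 0.0
```

Request:
move_arm --commands "0 0 0 0 0 0 -0.2;0 0 0 0 0 0 -0.2;0 0 0 0 0 0 -0.2;0 0 0 0 0 0 -0.2;0 0 0 0 0 0 -0.2"

```text
t: 68.0
tcp_pos: [0.4465, -0.0325, 0.1768]
tool_rot: [1.0, -0.0, 0.0, -0.0]
force: [0.1, -0.6, -0.1]
finger_gap: 0.398
gripper_force: 0.0
```

```bash
python3 mk.py w21; python3 - <<'E'
from h import *
t=save('top','t21')
A=np.array([.5264,.2297])
for r in reds(t,.058,200):
    if r[2][1]>.05: d=r[2][:2]-A;print(r[2],np.hypot(*d).round(4),np.degrees(np.arctan2(d[1],d[0])).round(1))
E
```

```text
[ 0.44645181 -0.03247479  0.1767955 ]
b 328 133 133 | b 332 125 141 | b 336 124 141 | b 340 124 141 | b 344 124 142 | 
r 300 132 135 | r 304 132 135 | r 308 132 135 | r 312 132 135 | r 316 132 135 | r 320 131 136 | r 324 131 136 | 
(array([18.9, 66. ]), np.int32(2106), array([0.5743, 0.161 , 0.129 ]))
(array([344. ,  82.5]), np.int32(3566), array([ 0.5412, -0.0457,  0.129 ]))
(array([75.4, 97.8]), np.int32(3182), array([0.5447, 0.1104, 0.129 ]))
[0.5973 0.238  0.058 ] 0.0714 6.7
[0.5559 0.1656 0.058 ] 0.0706 -65.3
[0.54   0.3014 0.058 ] 0.073 79.3
[0.4624 0.2648 0.058 ] 0.073 151.3
```

The pointer is at the mark, the lever is clamped, and all four dishes stand on their spots. Handing in.

```bash
python3 -c "
from station import ticket
print(ticket.sign_off())"
```

```text
the job is handed in; nothing more can be done
None
```

I handed in the job with all four dishes on their own spots, the carriage clamped within about 1 mm of the mark and the turntable turned about 368°; `sign_off()` returned no verdict.

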